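# Rack the washed snack boards

## Robot

A 7-joint arm with a two-finger parallel gripper is mounted at the origin on the work surface. World frame = base frame: x ahead of the robot, y to its left, z up, the work surface at z = 0. Lengths are in m, angles in rad, forces in N, time in s.
With the tool pointing down it reaches from about 0.425 to 0.925 m from the base axis. Payload 6.8 kg.
Tool frame: the origin (TCP) lies on the centre line of the jaws, within the pads' length; the fingertips stand 14 mm ahead of it and the grasp point (between the pads) lies 5 mm behind it (bot.finger_overhang is the distance from the TCP to the fingertips, in m); z points along the fingers, y is the line along which they close (so a half turn about z gives the same grasp; the last joint's range is limited). The gripper opens to 85 mm and grips with 20 to 120 N. Pads are 22 mm wide; open, the fingers measure 114 mm over their backs; the gripper's body (76 mm by 85 mm) begins 54 mm behind the grasp point. The pads swing forward as they close: fully open they stand 13 mm farther back than shut.
Start: joints at [-1.222, 0.477, 0.022, 1.555, -0.011, 1.109, -0.083], TCP at [0.298, 0.606, 0.245] pointing down, gripper open.
Joint ranges: [-2.96, 2.96], [-0.34, 2.1], [-1.41, 1.46], [0.24, 2.44], [-1.37, 4.51], [0.17, 1.92], [-2.96, 2.96]. Speed limits (rad/s): [2.39, 2.39, 3.14, 3.14, 3.14, 3.14, 3.14].

## Interface

Orientations are given as a unit quaternion [w, x, y, z].
In Python, from station import bot gives the robot as it stands.
- The arm moves only by the shell command python3 -m inch 'ROWS' [OPENING] [FORCE]. ROWS is JSON, a list of rows, each a list of 4 numbers: the shift along the tool's x, y, z in m, then the turn about the tool's z in degrees. A call has 1 to 12 rows; each row shifts and turns the commanded pose from where the row before left it, along the tool's axes as they then stand; what a row does not reach is not made up. A row lasts 1/10 s, in which the tool goes at most 50 mm and 8.59 degrees, less where a joint would pass 70% of its speed; a pose out of reach is approached as far as the arm can. A call is refused whole if a number of a shift passes 0.05 or a number of a turn 8.59, either way. A call with a gripper value outside its range is refused whole. OPENING is the finger opening in m, from 0 to 0.0854, set as the call begins (- or left out, the last holds). The fingers move at their own pace and stop on an object; FORCE is the grip in N (left out, the last holds). Time passes only in rows, so rows that do not move let the fingers close. It gives the time, the measured TCP pose, the force, the opening and the grip force at its end, in the units of the state.
- bot.get_obs(): the state, without advancing time (a new reading comes with each control period).
- bot.read_camera(name): name is "scene" or "top" or "wrist"; returns a dict with "color" (480x640x3 uint8, red, green, blue), "mtx" (3x3 intrinsics, pixels), "world_from_camera" (4x4, takes a point from camera to world coordinates); the wrist camera has in their place "hand_eye" (4x4, takes a point from camera to tool coordinates, whose origin is the TCP and whose axes are the flange's). Camera axes: x right, y up, looking along -z (the intrinsics and any distortion apply to the point x, -y, -z); pixel columns grow to the right and rows downward; lengths in m; the calibration is good to about 2 mm. A picture is of the moment at which its call begins: read the wrist's pose just before it. There is no depth.
- bot.hand_in(): hands the job in; it is judged then, once.
The state is a dict: "t": time; "q": joint angles; "joint_vel": joint speeds; "joint_torque": joint torques, N m; "eef_pos": TCP position; "tool_rot": TCP orientation; "contact_force": force on the tool from outside, world axes, zero at the start; "torque": the same for the moment, N m; "gripper_width": opening from 0.0 (shut) to 1.0 (fully open); "grasp_force": force on a finger pad.
Only numpy, scipy, OpenCV 4.12 (cv2) and the standard library are available. Lean on these libraries where they do the work, as an engineer would, in place of code of your own. Each camera call takes 0.05 s, during which the arm holds its last target. There are 200 camera calls.

## Task

Seat the empty slotted rack fully home on the drip base, its end holes over the two pegs, and only then move all the washed snack boards from the sloping drainer into it, each standing upright on its lower edge in a slot of its own, all the way down. Leave everything let go and at rest, and do not knock over or shove the other things on the table.

Things in the scene. Friction and masses are not known exactly. Their poses are not given: they have to be found in the camera images.
- drip_base: White ceramic drip base, a fixed slab 340 (x) x 150 (y) x 12 mm high; origin at the centre of its underside. Two upright steel pegs stand on its top at x = -136 and x = +136 mm, y = 0: 13 mm thick, 24 mm tall, the upper 10 mm tapering to 4 mm. It cannot move; its place and yaw vary.
- rack: Loose slotted bamboo rack, 0.45 kg, 302 (x) x 112 (y) x 120 mm high, same after a half turn; origin centre of underside, z up. Floor plate 8 mm thick; end ears with 18 mm square through holes at x = -136 and +136 mm, y = 0, for the pegs. Home: underside flat on the base's top, origin 12 mm above the base's, either end round. Side rails (inner faces y = -51, +51 mm, 30 mm high) keep boards in.
- rack_handle (a point): Middle of the rack's carrying handle bar, 105 mm above the rack's origin: bar 14 mm thick along the rack's x, 80 mm along its y, 30 mm high (90 to 120 mm up), on two posts at y = -34 and +34 mm. Nearest slots 36 mm away.
- drainer: Fixed steel drainer holding the boards, foot 220 (x) x 230 (y) x 6 mm, about 70 mm high; origin centre of underside. Three troughs along y (boards' lower edges near x = -48, 12, 72 mm, 18 mm up), two boards in each (y near -52, 52). Boards lean 0.40 rad, top towards the drainer's -x, between trough plates 54 mm (-x side) and 42 mm high; pull them out along the lean.
- slot1 (a point): Middle of the floor of a rack slot, at x = -104 mm, y = 0, 8 mm above the rack's origin. The slot is 14 mm wide and runs along the rack's y, between dividers 84 mm long that rise 37 mm above this point and have rounded tops.
- slot2 (a point): Middle of the floor of a rack slot, at x = -70 mm, y = 0, 8 mm above the rack's origin. The slot is 14 mm wide and runs along the rack's y, between dividers 84 mm long that rise 37 mm above this point and have rounded tops.
- slot3 (a point): Middle of the floor of a rack slot, at x = -36 mm, y = 0, 8 mm above the rack's origin. The slot is 14 mm wide and runs along the rack's y, between dividers 84 mm long that rise 37 mm above this point and have rounded tops.
- slot4 (a point): Middle of the floor of a rack slot, at x = 36 mm, y = 0, 8 mm above the rack's origin. The slot is 14 mm wide and runs along the rack's y, between dividers 84 mm long that rise 37 mm above this point and have rounded tops.
- slot5 (a point): Middle of the floor of a rack slot, at x = 70 mm, y = 0, 8 mm above the rack's origin. The slot is 14 mm wide and runs along the rack's y, between dividers 84 mm long that rise 37 mm above this point and have rounded tops.
- slot6 (a point): Middle of the floor of a rack slot, at x = 104 mm, y = 0, 8 mm above the rack's origin. The slot is 14 mm wide and runs along the rack's y, between dividers 84 mm long that rise 37 mm above this point and have rounded tops.
- board1: Bamboo snack board, loose, about 70 g, 10 mm thick (its x) x 90 mm wide (its y) x 110 mm high (its z); all six are alike and some may be absent (None). Origin at the centre of its lower 10 x 90 mm edge, z along its height (at the start up along the lean). Pinch its upper edge across the 10 mm thickness.
- board2: Bamboo snack board, loose, about 70 g, 10 mm thick (its x) x 90 mm wide (its y) x 110 mm high (its z); all six are alike and some may be absent (None). Origin at the centre of its lower 10 x 90 mm edge, z along its height (at the start up along the lean). Pinch its upper edge across the 10 mm thickness.
- board3: Bamboo snack board, loose, about 70 g, 10 mm thick (its x) x 90 mm wide (its y) x 110 mm high (its z); all six are alike and some may be absent (None). Origin at the centre of its lower 10 x 90 mm edge, z along its height (at the start up along the lean). Pinch its upper edge across the 10 mm thickness.
- board4: Bamboo snack board, loose, about 70 g, 10 mm thick (its x) x 90 mm wide (its y) x 110 mm high (its z); all six are alike and some may be absent (None). Origin at the centre of its lower 10 x 90 mm edge, z along its height (at the start up along the lean). Pinch its upper edge across the 10 mm thickness.
- board5: Bamboo snack board, loose, about 70 g, 10 mm thick (its x) x 90 mm wide (its y) x 110 mm high (its z); all six are alike and some may be absent (None). Origin at the centre of its lower 10 x 90 mm edge, z along its height (at the start up along the lean). Pinch its upper edge across the 10 mm thickness.
- board6: Bamboo snack board, loose, about 70 g, 10 mm thick (its x) x 90 mm wide (its y) x 110 mm high (its z); all six are alike and some may be absent (None). Origin at the centre of its lower 10 x 90 mm edge, z along its height (at the start up along the lean). Pinch its upper edge across the 10 mm thickness.
- gourd: Bystander, loose: wooden gourd with a steel straw, 76 mm wide, 85 mm tall (straw to 135); origin at the centre of its underside. Leave it alone.
- yerbera: Bystander, loose: squat tin with a twist cap, 100 mm wide, 97 mm tall; origin at the centre of its underside. Leave it alone.
- kettle: Bystander, loose: blue enamel kettle, 156 mm wide body, spout reaching 135 mm from its axis, hoop handle to 180 mm high; origin at the centre of its underside. Leave it alone.
- sugar_bowl: Bystander, loose: white bowl, 90 mm wide, 50 mm tall; origin at the centre of its underside. Leave it alone.
- honey_jar: Bystander, loose: jar, 64 mm wide, 90 mm tall; origin at the centre of its underside. Leave it alone.
- biscuit_tin: Bystander, loose: copper-coloured round tin, 130 mm wide, 60 mm tall; origin at the centre of its underside. Leave it alone.
Things that resemble listed ones, but are neither listed nor needed, are in the scene too. Leave any pink or white look-alike of the board5 alone.

How it is judged:
By the outcome, as a careful person would: the job done as asked, in the order asked, and still so for the second after the job is handed in, with the robot touching nothing.
Of board1, board2, board3, board4, board5, board6 only 4 to 6 are there at a start; the rules pass over those that are not, and their reading is None.
At some moment in a run one of rack, board1, board2, board3, board4, board5, board6 may be knocked a few centimetres aside while the robot is not near it.
It also fails if it takes over 210 s, if anything falls off the work surface, if the arm or the gripper's body presses on something with over 40 N, if the wrist force passes 120 N, or if a joint passes its speed limit or range.

## Working session

There is one attempt and no reset: what is moved stays moved. The work goes in short steps, Python scripts to look and compute and a shell command to move; the robot and the scene stay as the last step left them, time stands still between calls to the robot, and variables do not carry over. Pictures are saved under pics/ and viewed, at most 14 in all, crops included, and the job is handed in when it is done.

```bash
ls; mkdir -p pics
python3 - <<'E'
from station import bot
import cv2
for n in ("top","scene"):
    c=bot.read_camera(n); cv2.imwrite(f"pics/{n}0.png",c["color"][:,:,::-1])
    print(n,c["mtx"].tolist(),c["world_from_camera"].round(4).tolist(),[k for k in c])
o=bot.get_obs();print({k:(v.round(3).tolist() if hasattr(v,'round') and hasattr(v,'tolist') else v) for k,v in o.items()},bot.finger_overhang)
E
```

```text
pics
top [[621.8157694192442, 0.0, 318.16412598360057], [0.0, 621.8157694192442, 236.8288211477843], [0.0, 0.0, 1.0]] [[0.0037, 0.9815, -0.1913, 0.1172], [-1.0, 0.004, 0.0013, 0.0719], [0.0021, 0.1913, 0.9815, 2.3103], [0.0, 0.0, 0.0, 1.0]] ['color', 'mtx', 'world_from_camera']
scene [[465.6219302802155, 0.0, 319.18809614004306], [0.0, 465.6219302802155, 238.66839786114093], [0.0, 0.0, 1.0]] [[-0.8007, -0.4807, 0.3576, 1.0229], [0.5991, -0.6342, 0.4888, 0.7146], [-0.0082, 0.6056, 0.7957, 1.1173], [0.0, 0.0, 0.0, 1.0]] ['color', 'mtx', 'world_from_camera']
{'t': 0.1, 'q': [-1.222, 0.478, 0.022, 1.556, -0.011, 1.109, -0.083], 'joint_vel': [0.001, -0.002, 0.001, -0.001, -0.001, -0.001, 0.0], 'joint_torque': [0.004, -59.776, 1.614, -28.196, 0.013, 0.005, 0.0], 'eef_pos': [0.297, 0.605, 0.244], 'tool_rot': [-0.0, 0.226, 0.974, -0.001], 'contact_force': [0.591, 1.001, 1.016], 'torque': [-0.031, -0.046, -0.001], 'grasp_force': 0.0, 'gripper_width': 0.9984676306110634} 0.014
```

View pics/top0.png

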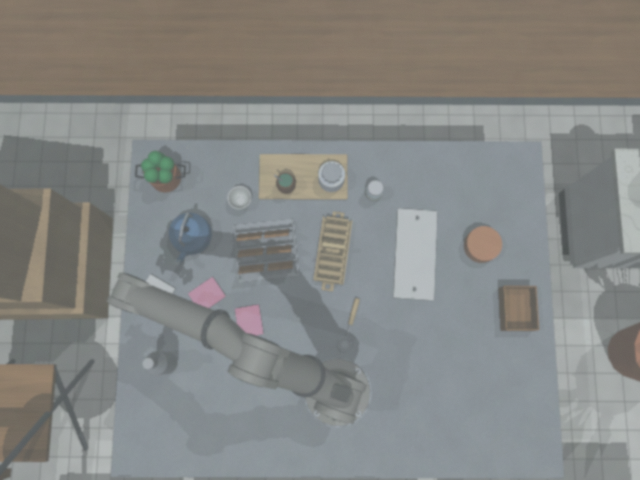

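View pics/scene0.png

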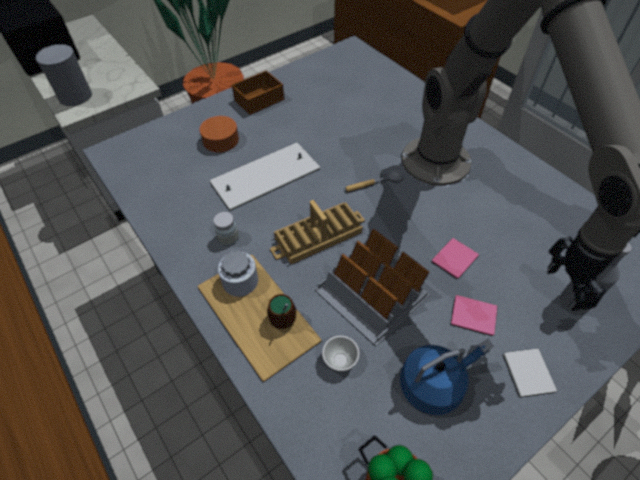

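The top view shows the rack at (333,250), the drip base at (415,253) and the drainer with brown boards at (265,248). There are pink look-alikes at (207,293) and (249,320), a white one at (158,287), and a cutting board at (303,177). I choose the brown leaning boards in the drainer and the slotted bamboo rack with ears, not the dark crate at (518,308). I'll check both in a close crop.

```bash
cat > h.py <<'E'
from station import bot
import numpy as np, cv2
from scipy.spatial.transform import Rotation as R
def tcp():
    o=bot.get_obs(); q=np.array(o["tool_rot"]); T=np.eye(4)
    T[:3,:3]=R.from_quat(q[[1,2,3,0]]).as_matrix(); T[:3,3]=o["eef_pos"]; return T,o
def cam(n):
    T,o=tcp(); c=bot.read_camera(n)
    M=c["world_from_camera"] if n!="wrist" else T@c["hand_eye"]
    return c["color"],c["mtx"],np.array(M),c
def ray(K,M,uv):
    uv=np.atleast_2d(uv).astype(float)
    d=np.c_[(uv[:,0]-K[0,2])/K[0,0],-(uv[:,1]-K[1,2])/K[1,1],-np.ones(len(uv))]@M[:3,:3].T
    return M[:3,3],d
def onz(K,M,uv,z):
    o,d=ray(K,M,uv); return o+d*((z-o[2])/d[:,2])[:,None]
def proj(K,M,P):
    p=(np.atleast_2d(P)-M[:3,3])@M[:3,:3]
    return np.c_[K[0,2]+K[0,0]*p[:,0]/-p[:,2],K[1,2]-K[1,1]*p[:,1]/-p[:,2]]
def totool(P):  # world point minus TCP in tool axes, mm
    T,_=tcp(); return ((np.asarray(P)-T[:3,3])@T[:3,:3]*1000).round(1)
def yaw_tool_y():
    T,_=tcp(); return np.degrees(np.arctan2(T[1,1],T[0,1]))
E
python3 - <<'E'
from h import *
c=cv2.imread("pics/scene0.png")[190:350,255:455]; cv2.imwrite("pics/s1.png",cv2.resize(c,(800,600) if 0 else (750,600),interpolation=cv2.INTER_CUBIC))
im,K,M,_=cam("top")
for n,p,z in [("rack handle",(335,247),.105),("base",(415.5,254),.012),("drainer",(265,250),.03)]: print(n,onz(K,M,p,z).round(3))
hsv=cv2.cvtColor(im,cv2.COLOR_RGB2HSV)
m=((hsv[...,2]>170)&(hsv[...,1]<40)).astype(np.uint8); m[:, :385]=0;m[:,450:]=0
P=max(cv2.findContours(m,0,1)[0],key=cv2.contourArea)[:,0]; print("base",cv2.minAreaRect(onz(K,M,P,.012)[:,:2].astype(np.float32)))
m=cv2.inRange(hsv,(12,60,70),(28,255,255)); m[:,:305]=0;m[:,360:]=0;m[:205]=0;m[295:]=0
m=cv2.morphologyEx(m,cv2.MORPH_CLOSE,np.ones((7,7)))
P=max(cv2.findContours(m,0,1)[0],key=cv2.contourArea)[:,0]; print("rack",cv2.minAreaRect(onz(K,M,P,.04)[:,:2].astype(np.float32)))
c=bot.read_camera("wrist");print(c["mtx"],c["hand_eye"].round(3))
E
```

```text
rack handle [[0.51  0.008 0.105]]
base [[ 0.501 -0.296  0.012]]
drainer [[0.511 0.266 0.03 ]]
base ((0.5042765140533447, -0.2960278391838074), (0.14727509021759033, 0.33729442954063416), 86.13714599609375)Traceback (most recent call last):
  File "<stdin>", line 10, in <module>
ValueError: max() iterable argument is empty
```

View pics/s1.png

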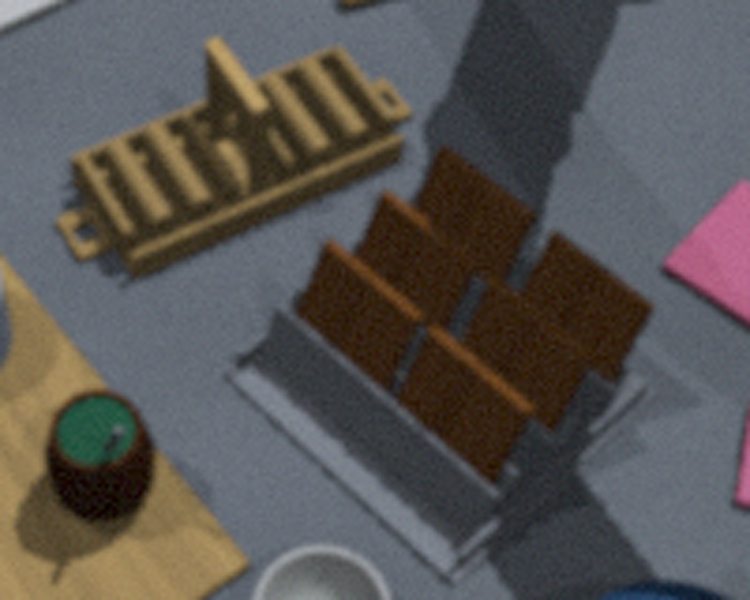

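The crop shows the rack (ears and handle at (235,80)) and six brown boards, three rows of two, leaning in the drainer. The choice is confirmed: the pink and white look-alikes lie flat outside it. I'll move above the rack.

```bash
python3 -m inch '[[0,0,-0.02,8.5],[0,0,-0.02,8.5],[0,0,-0.02,8.5],[0,0,-0.02,8.5],[0,0,-0.02,8.5],[0,0,-0.02,8.5],[0,0,-0.02,8.5],[0,0,-0.02,8.5],[0,0,-0.02,8.5]]' && python3 -m inch '[[-0.045,0.028,0,0],[-0.045,0.028,0,0],[-0.045,0.028,0,0],[-0.045,0.028,0,0],[-0.045,0.028,0,0],[-0.045,0.028,0,0],[-0.045,0.028,0,0],[-0.045,0.028,0,0],[-0.045,0.028,0,0],[-0.045,0.028,0,0],[-0.045,0.028,0,0],[-0.045,0.028,0,0]]'
python3 - <<'E'
from h import *
im,K,M,c=cam("wrist"); cv2.imwrite("pics/w0.png",im[:,:,::-1]); print(K.round(1).tolist(),c["hand_eye"].round(3).tolist(),list(c))
T,o=tcp(); print(o["t"],T.round(3).tolist(),o["q"])
np.savez("w0.npz",K=K,M=M)
E
```

```text
t: 1.05
eef_pos: [0.2976, 0.6056, 0.4257]
tool_rot: [0.0, 0.783, 0.622, -0.0]
contact_force: [0.3, -0.3, 0.6]
gripper_width: 0.998
grasp_force: 0.0
t: 2.25
eef_pos: [0.4952, 0.0371, 0.4254]
tool_rot: [-0.0, 0.781, 0.625, 0.0]
contact_force: [1.7, 1.2, 0.7]
gripper_width: 0.998
grasp_force: 0.0
[[342.9, 0.0, 319.8], [0.0, 342.9, 246.9], [0.0, 0.0, 1.0]] [[-0.001, 0.946, 0.323, 0.083], [1.0, 0.001, 0.001, 0.001], [0.0, 0.323, -0.946, -0.128], [0.0, 0.0, 0.0, 1.0]] ['color', 'mtx', 'hand_eye']
2.3 [[0.23, 0.973, 0.002, 0.497], [0.973, -0.23, -0.003, 0.028], [-0.002, 0.003, -1.0, 0.426], [0.0, 0.0, 0.0, 1.0]] [-0.88088098  0.0264481   0.72994235  1.7435478  -0.01507805  1.37637932
 -0.38009279]
```

View pics/w0.png

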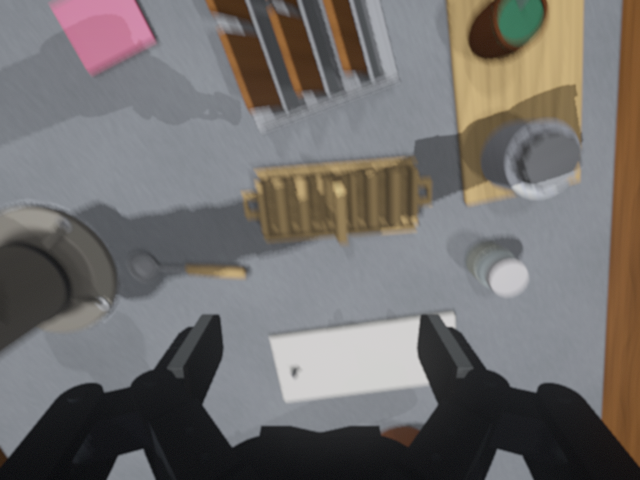

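The view shows the rack with ear holes at about (250,207) and (427,190) and handle bar from (338,183) to (344,243). The base corners are at (270,336) and (455,313), with one peg visible at (295,372).

Run:
```python
from h import *
d=np.load("w0.npz");K,M=d["K"],d["M"]; im=cv2.imread("pics/w0.png"); hsv=cv2.cvtColor(im,cv2.COLOR_BGR2HSV)
print(hsv[200,262],hsv[215,342],hsv[365,350])
e=onz(K,M,[(250,207),(427,190)],.008); print("ears",e.round(3),np.linalg.norm(e[1]-e[0]),np.degrees(np.arctan2(*(e[1]-e[0])[1::-1])),e.mean(0).round(3))
h=onz(K,M,[(338,184),(344,240)],.12); print("handle",h.round(3),np.linalg.norm(h[1]-h[0]),h.mean(0))
m=((hsv[...,2]>185)&(hsv[...,1]<35)).astype(np.uint8); m[:305]=0;m[:,:262]=0;m[405:]=0
P=max(cv2.findContours(m,0,1)[0],key=cv2.contourArea)[:,0]; Q=onz(K,M,P,.012)[:,:2]
r=cv2.minAreaRect(Q.astype(np.float32)); print("base",r)
m=cv2.inRange(hsv,(14,60,50),(30,255,255)); m[:150]=0;m[252:]=0;m[:,:238]=0;m[:,440:]=0
n,l,s,_=cv2.connectedComponentsWithStats(m); P=np.argwhere(l==1+s[1:,4].argmax())[:,::-1]
print("rack",cv2.minAreaRect(onz(K,M,P,.03)[:,:2].astype(np.float32)))
print(onz(K,M,[(295,377)],.012), "drainer corner", onz(K,M,[(263,130),(396,78)],.006))
```

```text
[ 18  98 114] [ 19 102 147] [  0   1 209]
ears [[ 0.378  0.028  0.008]
 [ 0.66  -0.008  0.008]] 0.28455053661101365 -7.1849819355991364 [0.519 0.01  0.008]
handle [[ 0.522  0.05   0.12 ]
 [ 0.515 -0.024  0.12 ]] 0.07438593972909197 [0.51866299 0.0132649  0.12      ]
base ((0.47918790578842163, -0.2968481183052063), (0.1465737521648407, 0.2806406319141388), 86.05147552490234)
rack ((0.5164778232574463, 0.007667176425457001), (0.12418036162853241, 0.2888864278793335), 81.25855255126953)
[[ 0.36916576 -0.30823578  0.012     ]] drainer corner [[0.43041317 0.13690945 0.006     ]
 [0.63707552 0.16307424 0.006     ]]
```

```bash
python3 -m inch '[[0,0,0,-5.3],[0,0,0.04,0],[0,0,0.04,0],[0,0,0.04,0],[0,0,0.02,0],[0,0,0,0],[0,0,0,0]]'
python3 - <<'E'
from h import *
im,K,M,c=cam("wrist"); cv2.imwrite("pics/w1.png",im[:,:,::-1]);np.savez("w1.npz",K=K,M=M)
print(tcp()[0].round(4).tolist(),yaw_tool_y(), totool([.5187,.010,.103]))
E
```

```text
t: 3.0
eef_pos: [0.4955, 0.0392, 0.2859]
tool_rot: [0.0, 0.751, 0.66, -0.0]
contact_force: [-0.2, 0.5, 0.6]
gripper_width: 1.001
grasp_force: 0.0
[[0.1285, 0.9917, 0.0017, 0.496], [0.9917, -0.1285, 0.0004, 0.0393], [0.0006, 0.0016, -1.0, 0.2865], [0.0, 0.0, 0.0, 1.0]] -7.383529660839491 [-26.2  26.  183.6]
```

View pics/w1.png

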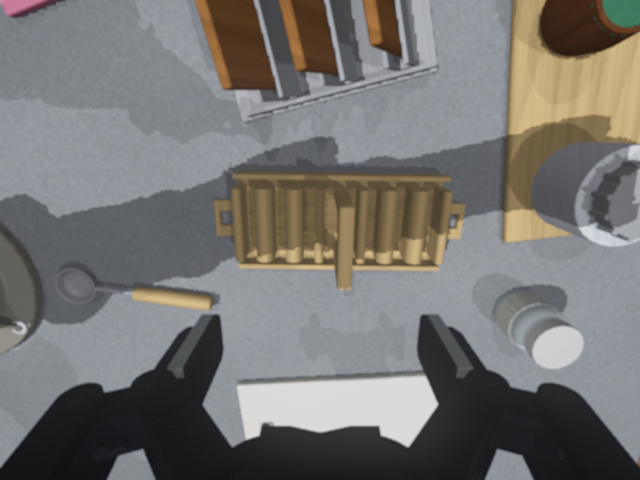

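The view shows the rack straight in the picture: ear holes at (225,217) and (455,220), and handle bar top from (345,193) to (344,288).

Run:
```python
from h import *
d=np.load("w1.npz");K,M=d["K"],d["M"]; im=cv2.imread("pics/w1.png"); hsv=cv2.cvtColor(im,cv2.COLOR_BGR2HSV)
e=onz(K,M,[(223,217),(457,221)],.012); print("ears",e.round(3),np.linalg.norm(e[1]-e[0]),np.degrees(np.arctan2(*(e[1]-e[0])[1::-1])),e.mean(0).round(4))
h=onz(K,M,[(345,194),(344,289)],.12); print("handle",h.round(3),np.linalg.norm(h[1]-h[0]),h.mean(0))
r=onz(K,M,[(234,176),(449,179),(437,270),(240,267)],.035);print("rails",r.round(4).tolist(),np.degrees(np.arctan2(r[1]-r[0],1e-9))[1])
print(np.degrees(np.arctan2(*(r[1]-r[0])[1::-1])),np.degrees(np.arctan2(*(r[2]-r[3])[1::-1])))
print("tool to handle", totool(list(h.mean(0)[:2])+[.103]),totool(list(e.mean(0)[:2])+[.103]))
```

```text
ears [[ 0.379  0.038  0.012]
 [ 0.657 -0.003  0.012]] 0.281966450729052 -8.461241902877823 [0.5181 0.0173 0.012 ]
handle [[ 0.522  0.067  0.12 ]
 [ 0.511 -0.023  0.12 ]] 0.0900985336339578 [0.51634107 0.02194996 0.12      ]
rails [[0.4079, 0.0862, 0.035], [0.6403, 0.0525, 0.035], [0.6251, -0.054, 0.035], [0.3926, -0.0197, 0.035]] -89.99999829852037
-8.246830328476149 -8.39374507779454
tool to handle [-14.7  22.1 183.6] [-19.1  24.4 183.6]
```

```bash
python3 -m inch '[[-0.017,0.022,0.02,1],[0,0,0.04,0],[0,0,0.04,0],[0,0,0.04,0],[0,0,0.03,0],[0,0,0.012,0],[0,0,0,0],[0,0,0,0]]' - 60; python3 -m inch '[[0,0,0,0],[0,0,0,0],[0,0,0,0],[0,0,0,0],[0,0,0,0],[0,0,0,0],[0,0,0,0],[0,0,0,0]]' 0 60
```

```text
t: 3.85
eef_pos: [0.5164, 0.0197, 0.105]
tool_rot: [0.001, 0.757, 0.654, 0.001]
contact_force: [1.0, 0.0, -0.6]
gripper_width: 1.0
grasp_force: 0.0
t: 4.65
eef_pos: [0.5154, 0.0196, 0.1038]
tool_rot: [0.0, 0.757, 0.654, 0.0]
contact_force: [-0.4, 0.8, 5.7]
gripper_width: 0.15
grasp_force: 59.6
```

```bash
python3 -m inch '[[0,0,-0.03,0],[0,0,-0.04,0],[0,0,-0.04,0],[0,0,-0.04,-4.2],[-0.03,0,0,0],[-0.04,0,0,0],[-0.04,0.01,0,0],[-0.04,0.01,0,0],[-0.04,0,0,0],[-0.04,0,0,0],[-0.04,0,0,0],[-0.04,0,0,0]]'; python3 -m inch '[[-0.04,0,0,0],[-0.04,0,0,0],[-0.04,0,0,0],[-0.02,0,0,0],[0,0,0,0],[0,0,0,0],[0,0,0,0]]'
python3 - <<'E'
from h import *
im,K,M,c=cam("wrist"); cv2.imwrite("pics/w2.png",im[:,:,::-1]);np.savez("w2.npz",K=K,M=M)
print(tcp()[0].round(4).tolist(),yaw_tool_y())
E
```

```text
t: 5.85
eef_pos: [0.511, -0.2919, 0.2519]
tool_rot: [-0.001, 0.732, 0.681, -0.0]
contact_force: [1.4, 0.3, -5.4]
gripper_width: 0.151
grasp_force: 60.2
t: 6.55
eef_pos: [0.5025, -0.4287, 0.2522]
tool_rot: [-0.001, 0.732, 0.681, 0.0]
contact_force: [0.2, -0.1, -5.9]
gripper_width: 0.156
grasp_force: 60.2
[[0.0706, 0.9975, -0.0006, 0.5027], [0.9975, -0.0706, 0.0019, -0.4287], [0.0019, -0.0008, -1.0, 0.2525], [0.0, 0.0, 0.0, 1.0]] -4.051086777878733
```

View pics/w2.png

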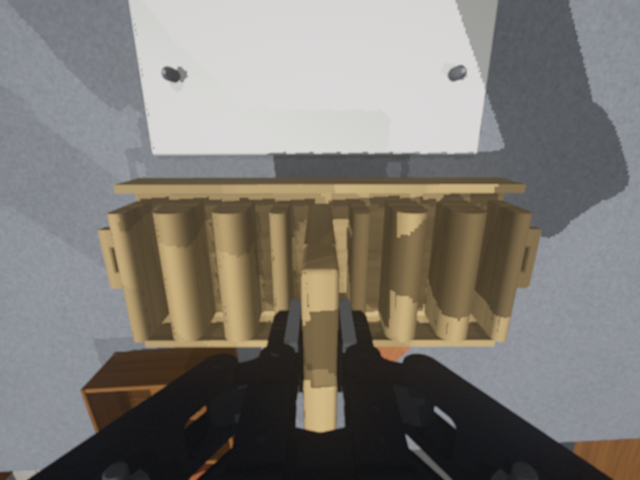

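The pegs show at (173,74) and (457,73), feet toward the inside. The held rack's ear holes are at (112,258) and (527,258).

Run:
```python
from h import *
d=np.load("w2.npz");K,M=d["K"],d["M"]; im=cv2.imread("pics/w2.png"); g=cv2.cvtColor(im,cv2.COLOR_BGR2GRAY)
for x0 in (150,435):
    m=(g[50:100,x0:x0+40]<150).astype(np.uint8); n,l,s,c=cv2.connectedComponentsWithStats(m); k=1+s[1:,4].argmax()
    P=np.argwhere(l==k)[:,::-1]+[x0,50]; print(s[k],P.mean(0),P[P[:,0].argmin()],P[P[:,0].argmax()])
    print(onz(K,M,[P.mean(0)],.024).round(4))
m=(g>185).astype(np.uint8);m[165:]=0
Pc=max(cv2.findContours(m,0,1)[0],key=cv2.contourArea)[:,0]
for z in (.012,): 
    b=Pc[(Pc[:,1]>130)&(Pc[:,0]>170)&(Pc[:,0]<460)]; Q=onz(K,M,b,z); f=np.polyfit(Q[:,0],Q[:,1],1); print("front edge",f,np.degrees(np.arctan(f[0])))
for z in (.1525,.158,.165):
    e=onz(K,M,[(112,258),(528,258)],z); print(z,np.linalg.norm(e[1]-e[0]),e.mean(0).round(4),np.degrees(np.arctan2(*(e[1]-e[0])[1::-1])))
c=im[225:300,80:150]; c2=im[225:300,490:560]; c3=im[50:100,140:210]; c4=im[50:100,425:495]
t=np.vstack([np.hstack([c,c2]),np.hstack([c3,c4])]); cv2.imwrite("pics/w2c.png",cv2.resize(t,None,fx=4,fy=4,interpolation=cv2.INTER_CUBIC))
```

```text
[ 12  17  25  16 285] [173.95438596  74.13684211] [162  74] [186  75]
[[ 0.376  -0.2864  0.024 ]]
[ 13  15  18  16 202] [456.36138614  73.14851485] [448  73] [465  71]
[[ 0.6399 -0.3048  0.024 ]]
front edge [-0.06582231 -0.33383459] -3.7659081526043723
0.1525 0.2949779024751459 [ 0.5028 -0.4317  0.1525] -4.112716187571265
0.158 0.28785465455110365 [ 0.5029 -0.4297  0.158 ] -4.1127161875712686
0.165 0.2787887026477773 [ 0.5031 -0.427   0.165 ] -4.112716187571261
```

View pics/w2c.png

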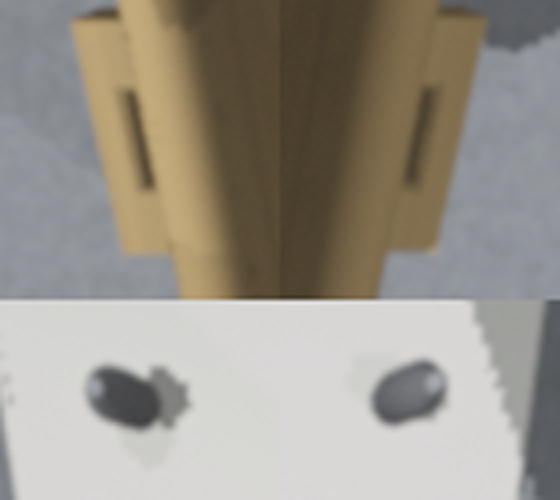

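```bash
python3 -m inch '[[0.03,-0.0055,0,0],[0.04,0,0,0],[0.04,0,0,0],[0.0255,0,0,0],[0,0,0.02,0],[0,0,0.03,0],[0,0,0.03,0],[0,0,0.02,0],[0,0,0.006,0],[0,0,0,0],[0,0,0,0],[0,0,0,0]]'
python3 - <<'E'
from h import *
T,o=tcp();print(T[:3,3],yaw_tool_y(),o["contact_force"])
im,K,M,c=cam("wrist"); cv2.imwrite("pics/w3.png",im[:,:,::-1])
im,K,M,c=cam("scene"); cv2.imwrite("pics/s3.png",cv2.resize(im[120:240,180:340,::-1],(800,600),interpolation=cv2.INTER_CUBIC))
E
```

```text
t: 7.8
eef_pos: [0.5073, -0.2956, 0.1487]
tool_rot: [0.001, 0.732, 0.681, 0.001]
contact_force: [-0.3, -1.5, -5.3]
gripper_width: 0.155
grasp_force: 60.2
[ 0.50728711 -0.29555398  0.1486783 ] -4.163789067218645 [-0.28299637 -1.49989374 -5.3005522 ]
```

View pics/s3.png

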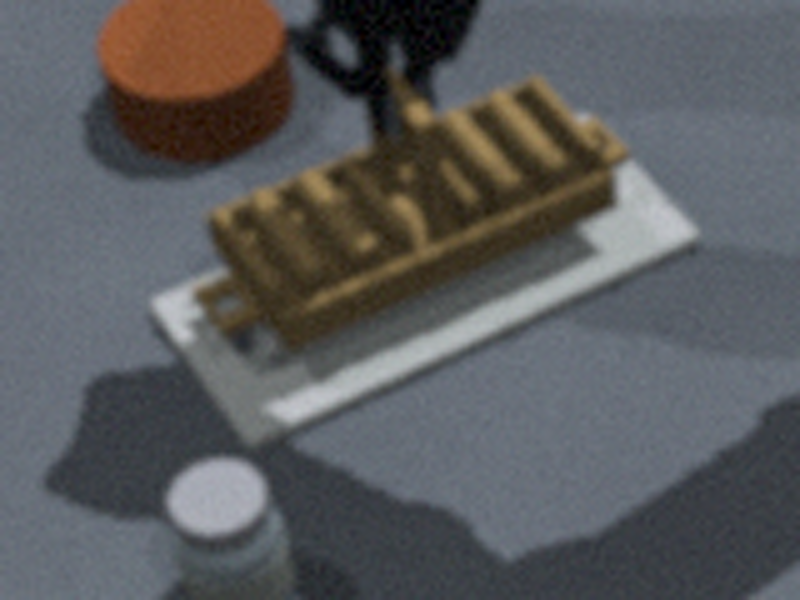

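Hovering over the base, with the rack ear at about (228,303) close above its peg. I'll descend gently.

```bash
python3 -m inch '[[0.002,0,0.004,0],[0,0,0.005,0],[0,0,0.005,0],[0,0,0.004,0],[0,0,0.004,0],[0,0,0,0]]';  python3 -m inch '[[0,0,0.004,0],[0,0,0.004,0],[0,0,0.003,0],[0,0,0,0],[0,0,0,0]]'
```

```text
t: 8.5
eef_pos: [0.5062, -0.2929, 0.1245]
tool_rot: [-0.001, 0.732, 0.681, -0.0]
contact_force: [0.4, -0.2, -4.6]
gripper_width: 0.153
grasp_force: 60.2
t: 9.0
eef_pos: [0.5068, -0.2927, 0.1159]
tool_rot: [-0.0, 0.732, 0.681, 0.001]
contact_force: [-5.0, 6.4, 14.4]
gripper_width: 0.156
grasp_force: 63.1
```

```bash
python3 -m inch '[[0,0,0.001,0],[0,0,0,0],[0,0,0,0]]';  python3 -m inch '[[0,0,0,0],[0,0,0,0],[0,0,0,0],[0,0,0,0],[0,0,-0.01,0],[0,0,-0.03,0],[0,0,-0.04,0],[0,0,-0.05,0],[0,0,-0.05,0],[0,0,-0.03,0],[0,0,0,0],[0,0,0,0]]' 0.06
python3 - <<'E'
from h import *
T,o=tcp();print(T[:3,3],yaw_tool_y())
im,K,M,c=cam("wrist"); cv2.imwrite("pics/w4.png",im[:,:,::-1]);np.savez("w4.npz",K=K,M=M)
E
```

```text
t: 9.3
eef_pos: [0.5068, -0.2926, 0.1158]
tool_rot: [-0.001, 0.732, 0.681, 0.001]
contact_force: [-8.4, 9.1, 24.0]
gripper_width: 0.154
grasp_force: 64.5
t: 10.5
eef_pos: [0.5066, -0.2932, 0.3239]
tool_rot: [0.0, 0.732, 0.681, 0.001]
contact_force: [0.5, 0.3, -1.2]
gripper_width: 0.7
grasp_force: 0.0
[ 0.50660351 -0.29319679  0.3239354 ] -4.171167894836098
```

View pics/w4.png

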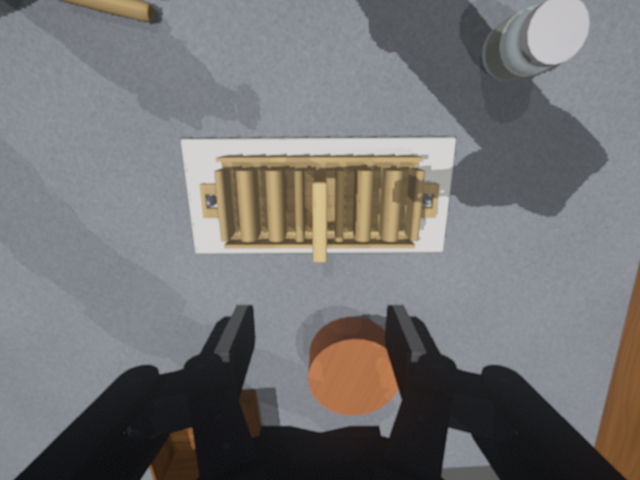

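The rack is home: both pegs show through the ear holes at (210,200) and (428,200), and it lies flat on the base. Next, the drainer.

```bash
python3 -m inch '[[0.03,0,-0.02,0],[0.047,-0.004,-0.02,0],[0.05,-0.004,0,0],[0.05,-0.004,0,0],[0.05,-0.004,0,0],[0.05,-0.004,0,0],[0.05,-0.004,0,0],[0.05,-0.004,0,0],[0.05,-0.004,0,0],[0.05,-0.004,0,0],[0.05,-0.004,0,0],[0.05,0,0,0]]';python3 -m inch '[[0.03,0,0,0],[0,0,0,0],[0,0,0,0],[0,0,0,0]]'
python3 - <<'E'
from h import *
T,o=tcp();print(T[:3,3],yaw_tool_y())
im,K,M,c=cam("wrist"); cv2.imwrite("pics/w5.png",im[:,:,::-1]);np.savez("w5.npz",K=K,M=M)
E
```

```text
t: 11.75
eef_pos: [0.5073, 0.2844, 0.361]
tool_rot: [-0.0, 0.732, 0.681, -0.002]
contact_force: [2.1, -0.2, 0.3]
gripper_width: 0.701
grasp_force: 0.0
t: 12.15
eef_pos: [0.511, 0.3106, 0.3619]
tool_rot: [0.0, 0.733, 0.68, -0.001]
contact_force: [-0.2, 0.1, 0.9]
gripper_width: 0.704
grasp_force: 0.0
[0.51100383 0.31063737 0.36192736] -4.306090168431952
```

View pics/w5.png

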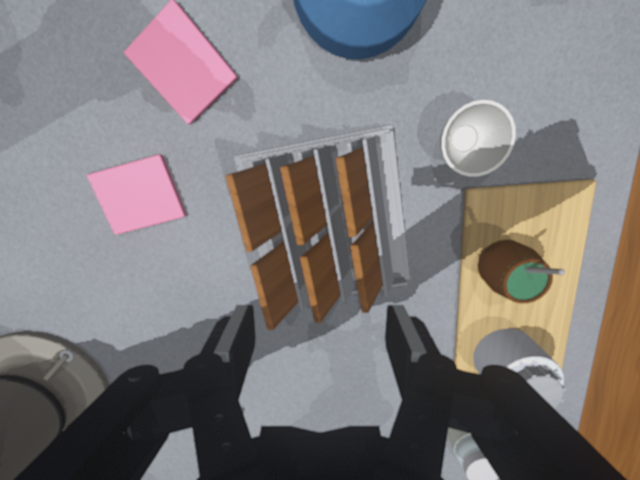

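Six boards are in the drainer, tops leaning to image left (world -x). Their top edges run: back row (230,177)-(248,248), (283,168)-(300,242), (339,158)-(353,232), and front row (254,262)-(271,327), (303,252)-(319,319), (353,238)-(364,309).

```bash
cat > dr.py <<'E'
from h import *
d=np.load("w5.npz");K,M=d["K"],d["M"]
c=onz(K,M,[(236,157),(392,127),(410,285)],.006)[:,:2]
ux=(c[1]-c[0]);uy=c[1]-c[2];print("foot",c.round(4).tolist(),np.linalg.norm(ux),np.linalg.norm(uy),np.degrees(np.arctan2(ux[1],ux[0])),np.degrees(np.arctan2(uy[1],uy[0]))-90)
print("centre",(c[0]+c[2])/2)
E=np.array([(230,177),(248,248),(283,168),(300,242),(339,158),(353,232),(254,262),(271,327),(303,252),(319,319),(353,238),(364,309)])
P=onz(K,M,E,.120)
for i in range(0,12,2):
    v=P[i]-P[i+1]; print(((P[i]+P[i+1])/2).round(4), np.linalg.norm(v).round(4), (np.degrees(np.arctan2(v[1],v[0]))-90).round(1))
E
python3 dr.py
```

```text
foot [[0.4004, 0.3663], [0.6136, 0.3888], [0.6395, 0.155]] 0.21431247443010668 0.23522972660350308 6.0396078231777235 6.327714720091649
centre [0.51995542 0.26064104]
[0.4224 0.3122 0.12  ] 0.0812 5.4
[0.481  0.3161 0.12  ] 0.0839 6.9
[0.541  0.3226 0.12  ] 0.0825 7.7
[0.4352 0.2105 0.12  ] 0.0879 5.9
[0.4941 0.2179 0.12  ] 0.0893 7.4
[0.5508 0.229  0.12  ] 0.0918 5.8
```

```bash
python3 -m inch '[[0,0,0,-5.2],[0,0,0,-5.3],[-0.03,-0.03,0,0],[-0.04,-0.035,0.02,0],[-0.021,-0.0175,0.04,0],[0,0,0.05,0],[0,0,0.05,0],[0,0,0.03,0],[0,0,0,0],[0,0,0,0]]' 0.045 20
python3 - <<'E'
from h import *
T,o=tcp();print(T[:3,3],yaw_tool_y(),o["gripper_width"],totool([.439,.211,.115]))
im,K,M,c=cam("wrist"); cv2.imwrite("pics/w6.png",im[:,:,::-1]);np.savez("w6.npz",K=K,M=M)
E
```

```text
t: 13.2
eef_pos: [0.443, 0.2174, 0.176]
tool_rot: [0.0, 0.668, 0.744, -0.0]
contact_force: [0.3, 0.7, 0.8]
gripper_width: 0.529
grasp_force: 0.0
[0.44303037 0.21739492 0.17601131] 6.222346192271082 0.529016112205811 [-5.9 -4.7 61. ]
```

View pics/w6.png

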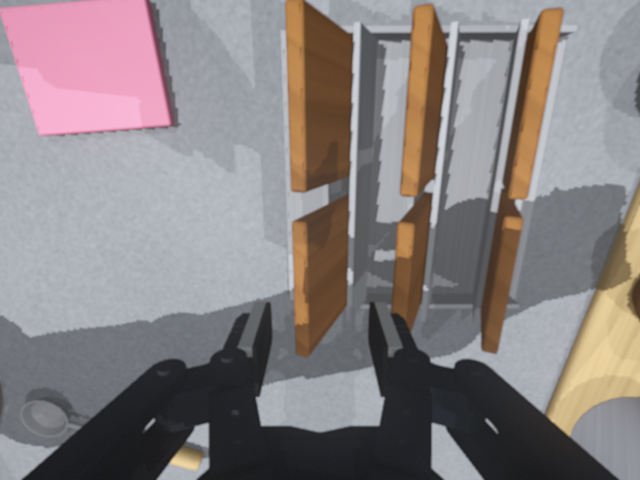

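Clear view: top edges at x≈302, y 221–356 (front left); 404, y 222–~330 (front middle, partly hidden); 501→490, y 217–352 (front right); 296→300, y 0–190; 424→410, y 5–195; 552→517, y 8–198. I'll compute all six centres at the top-edge height.

Run:
```python
from h import *
d=np.load("w6.npz");K,M=d["K"],d["M"]
E=np.array([(301,221),(302,355),(405,222),(401,330),(511,217),(491,351),(295,0),(300,190),(424,5),(411,194),(552,9),(519,198)])
P=onz(K,M,E,.1193)
for i in range(0,12,2):
    v=P[i]-P[i+1]; m=(P[i]+P[i+1])/2; print(P[i].round(4)[:2],P[i+1].round(4)[:2],m.round(4), np.linalg.norm(v).round(4), (np.degrees(np.arctan2(v[1],v[0]))-90).round(1))
m=(P[0]+P[1])/2; print(totool(m),totool(m+[.004,0,-.0043]))
```

```text
[0.4295 0.251 ] [0.438  0.1634] [0.4338 0.2072 0.1193] 0.088 5.6
[0.4869 0.2566] [0.4974 0.1883] [0.4922 0.2225 0.1193] 0.0691 8.7
[0.5446 0.2657] [0.557  0.1793] [0.5508 0.2225 0.1193] 0.0873 8.1
[0.4175 0.3542] [0.4274 0.2681] [0.4225 0.3112 0.1193] 0.0867 6.6
[0.4764 0.3586] [0.4872 0.2723] [0.4818 0.3155 0.1193] 0.087 7.2
[0.5352 0.3634] [0.5459 0.2765] [0.5406 0.3199 0.1193] 0.0876 7.0
[ -9.8 -11.2  57.5] [-10.2  -7.2  61.8]
```

```bash
python3 -m inch '[[-0.01,-0.007,0,-0.6],[0,0,0.02,0],[0,0,0.02,0],[0,0,0.015,0],[0,0,0.006,0],[0,0,0,0],[0,0,0,0]]' 0.045 20;python3 -m inch '[[0,0,0,0],[0,0,0,0],[0,0,0,0],[0,0,0,0],[0,0,0,0]]' 0 20
```

```text
t: 13.95
eef_pos: [0.4373, 0.2076, 0.1153]
tool_rot: [0.0, 0.663, 0.748, 0.001]
contact_force: [1.0, 0.2, 0.7]
gripper_width: 0.526
grasp_force: 0.0
t: 14.45
eef_pos: [0.4377, 0.2079, 0.1152]
tool_rot: [0.0, 0.663, 0.748, 0.001]
contact_force: [-0.9, -1.3, 6.7]
gripper_width: 0.187
grasp_force: 18.4
```

```bash
python3 -m inch '[[0,-0.002,-0.0046,0],[0,-0.004,-0.0092,0],[0,-0.0058,-0.0138,0],[0,-0.0058,-0.0138,0],[0,-0.0058,-0.0138,0],[0,-0.0058,-0.0138,0],[0,0,0,0],[0,0,0,0]]' 0 20;python3 -m inch '[[0,0,-0.02,0],[0,0,-0.04,0],[0,0,-0.03,0],[0,0,0,0],[0,0,0,0]]' 0 30
python3 - <<'E'
from h import *
T,o=tcp();print(T[:3,3],yaw_tool_y(),o["gripper_width"])
im,K,M,c=cam("wrist"); cv2.imwrite("pics/w7.png",im[:,:,::-1]);np.savez("w7.npz",K=K,M=M)
E
```

```text
t: 15.25
eef_pos: [0.4071, 0.2041, 0.1832]
tool_rot: [-0.0, 0.663, 0.749, 0.0]
contact_force: [0.2, 0.6, -0.3]
gripper_width: 0.112
grasp_force: 22.7
t: 15.75
eef_pos: [0.4075, 0.204, 0.2727]
tool_rot: [-0.0, 0.663, 0.749, -0.0]
contact_force: [-0.7, -0.3, -0.7]
gripper_width: 0.109
grasp_force: 33.4
[0.40748673 0.20402154 0.27274276] 6.940207735723236 0.10866444172893959
```

View pics/w7.png

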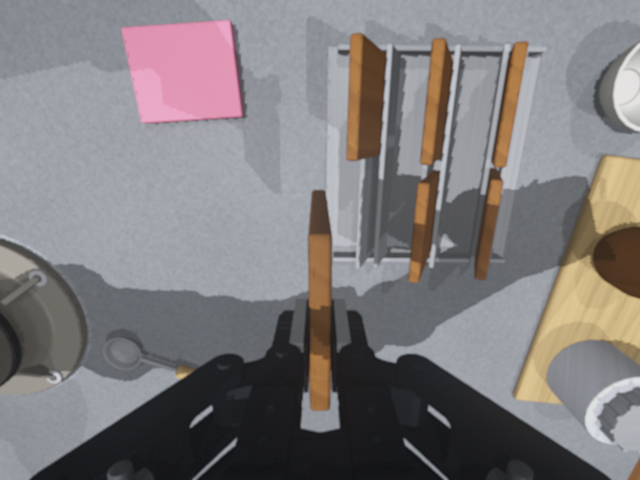

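The board hangs upright and square in the jaws; its near top end is at (320,410) and its far end near (319,235). I'll work out its offset in the hand and the shift to the slots.

```bash
cat > plan.py <<'E'
from h import *
# rack frame: origin R, yaw -4.1
a=np.radians(-4.1); R0=np.array([.5068,-.295]); u=np.array([np.cos(a),np.sin(a)])
S=dict(zip(range(1,7),np.array([-104,-70,-36,36,70,104])/1000))
def slot(k): return R0+S[k]*u
B=dict(FL=(.4338,.2072),FM=(.4923,.2149),FR=(.5508,.2225),BL=(.4225,.3112),BM=(.4818,.3155),BR=(.5406,.3199))
def delta(p,yaw): # tool-axis shift after turning the tool y to yaw deg
    t=np.radians(yaw); T,_=tcp(); w=np.asarray(p)-T[:2,3]
    return (1000*np.array([w@[-np.sin(t),np.cos(t)],w@[np.cos(t),np.sin(t)]])).round(1)
E
python3 - <<'E'
from plan import *
d=np.load("w7.npz");K,M=d["K"],d["M"];T,o=tcp()
for dz in (.004,.009,.014):
  for uv in [(320,409),(319,235),(318,191)]:
    p=onz(K,M,[uv],T[2,3]+dz)[0]; print(dz,uv,totool(p))
print("bottom far",[totool(onz(K,M,[(318,191)],T[2,3]-.106)[0])])
im=cv2.imread("pics/w7.png"); print([(v,im[v,319].tolist()) for v in range(186,300,6)])
for k in (1,6): print(k,slot(k),delta(slot(k),-4.1))
E
```

```text
0.004 (320, 409) [-38.    1.2  -4. ]
0.004 (319, 235) [45.2  0.9 -4.1]
0.004 (318, 191) [62.   0.5 -4.1]
0.009 (320, 409) [-33.1   1.2  -9. ]
0.009 (319, 235) [46.7  0.9 -9.1]
0.009 (318, 191) [62.8  0.6 -9.1]
0.014 (320, 409) [-28.3   1.2 -14. ]
0.014 (319, 235) [ 48.3   0.9 -14.1]
0.014 (318, 191) [ 63.6   0.6 -14.1]
bottom far [array([4.35e+01, 1.00e-01, 1.06e+02])]
[(186, [173, 166, 162]), (192, [54, 64, 83]), (198, [54, 65, 82]), (204, [52, 64, 81]), (210, [53, 63, 81]), (216, [52, 63, 81]), (222, [51, 63, 81]), (228, [50, 62, 80]), (234, [59, 82, 113]), (240, [72, 111, 154]), (246, [74, 114, 158]), (252, [73, 113, 157]), (258, [72, 113, 157]), (264, [71, 114, 159]), (270, [72, 115, 159]), (276, [69, 107, 149]), (282, [70, 110, 156]), (288, [68, 112, 156]), (294, [71, 113, 158])]
1 [ 0.40306616 -0.28756427] [-490.2   31.2]
6 [ 0.61053384 -0.30243573] [-490.2  239.2]
```

```bash
python3 -m inch '[[0,0,0,5.5],[0,0,0,5.5],[-0.03,0.004,0,0],[-0.05,0.004,0,0],[-0.05,0.004,0,0],[-0.05,0.004,0,0],[-0.05,0.004,0,0],[-0.05,0.004,0,0],[-0.05,0.004,0,0],[-0.05,0.003,0,0],[-0.05,0,0,0],[-0.05,0,0,0]]';python3 -m inch '[[-0.01,0,0,0],[0,0,0,0],[0,0,0,0],[0,0,0,0]]'
python3 -c "
from plan import *
print(delta(slot(1),-4.1),yaw_tool_y(),tcp()[0][:3,3])"
```

```text
t: 17.0
eef_pos: [0.4036, -0.2771, 0.2719]
tool_rot: [-0.001, 0.731, 0.682, -0.001]
contact_force: [1.0, 0.7, -0.5]
gripper_width: 0.102
grasp_force: 33.4
t: 17.4
eef_pos: [0.404, -0.2842, 0.2725]
tool_rot: [-0.001, 0.731, 0.682, -0.0]
contact_force: [-0.5, -0.3, 0.6]
gripper_width: 0.1
grasp_force: 33.4
[-3.4 -0.6] -3.9417428367501506 [ 0.40395392 -0.28419766  0.27245021]
```

```bash
python3 -m inch '[[-0.003,-0.0005,0.02,0.1],[0,0,0.04,0],[0,0,0.03,0],[0,0,0.006,0],[0,0,0,0],[0,0,0.01,0],[0,0,0.01,0],[0,0,0.01,0],[0,0,0.008,0],[0,0,0.006,0],[0,0,0,0],[0,0,0,0]]'
```

```text
t: 18.6
eef_pos: [0.403, -0.289, 0.133]
tool_rot: [-0.0, 0.732, 0.681, -0.0]
contact_force: [-0.4, -0.2, 0.1]
gripper_width: 0.106
grasp_force: 33.5
```

```bash
python3 -m inch '[[0,0,0.003,0],[0,0,0.002,0],[0,0,0.001,0],[0,0,0,0],[0,0,0,0]]'
```

```text
t: 19.1
eef_pos: [0.4078, -0.2899, 0.1318]
tool_rot: [0.003, 0.732, 0.681, 0.004]
contact_force: [-2.4, 11.0, 51.3]
gripper_width: 0.106
grasp_force: 43.1
```

```bash
python3 -m inch '[[0,0,-0.002,0],[0,0,0,0]]'; python3 -m inch '[[0,0,0,0],[0,0,0,0],[0,0,0,0],[0,0,-0.01,0],[0,0,-0.03,0],[0,0,-0.04,0],[0,0,-0.05,0],[0,0,-0.05,0],[0,0,0,0],[0,0,0,0]]' 0.025
python3 - <<'E'
from h import *
T,o=tcp();print(T[:3,3],yaw_tool_y(),o["gripper_width"])
im,K,M,c=cam("wrist"); cv2.imwrite("pics/w8.png",im[:,:,::-1]);np.savez("w8.npz",K=K,M=M)
c2=bot.read_camera("scene")["color"]
a=cv2.resize(im[60:360,140:540,::-1],(800,600)) ; b=cv2.resize(c2[120:240,180:340,::-1],(400,300),interpolation=cv2.INTER_CUBIC)
t=np.vstack([cv2.resize(a,(400,300)),b]); cv2.imwrite("pics/v8.png",t)
E
```

```text
t: 19.3
eef_pos: [0.4058, -0.2895, 0.1319]
tool_rot: [0.002, 0.732, 0.681, 0.002]
contact_force: [-1.5, 6.5, 28.7]
gripper_width: 0.103
grasp_force: 38.0
t: 20.3
eef_pos: [0.4035, -0.289, 0.3102]
tool_rot: [0.001, 0.732, 0.681, 0.001]
contact_force: [0.4, 0.5, -0.2]
gripper_width: 0.293
grasp_force: 0.0
[ 0.40350133 -0.28895224  0.31023134] -4.144517018296541 0.29299621949454785
```

View pics/v8.png

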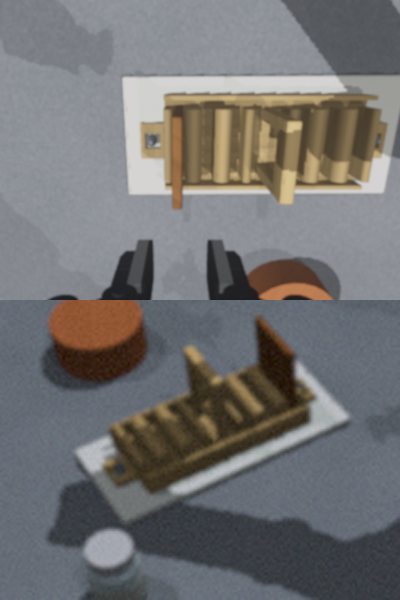

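The board stands upright in slot 1 (top edge at about (177,205) in the top panel), and the rack still lies flat. I'll check its height by numbers and plan the next grasp.

Run:
```python
from plan import *
d=np.load("w8.npz");K,M=d["K"],d["M"]; im=cv2.imread("pics/w8.png")
n=np.array([-u[1],u[0]])
for z in (.130,.150):
  print(z,proj(K,M,[list(slot(1)+n*s)+[z] for s in (-.045,0,.045)]).round(0).tolist())
h=cv2.cvtColor(im,cv2.COLOR_BGR2HSV); m=cv2.inRange(h,(5,110,60),(16,255,255)); m[:100]=0;m[290:]=0;m[:,:290]=0;m[:,340:]=0
n_,l,s,_=cv2.connectedComponentsWithStats(m);k=1+s[1:,4].argmax();print(s[k]);P=np.argwhere(l==k); 
for v in (160,180,200,240,265): print(v,[P[P[:,0]==v][:,1].min(),P[P[:,0]==v][:,1].max()] if (P[:,0]==v).any() else 0, im[v,317].tolist())
b=B["BL"];print(delta((b[0]+.004,b[1]),6.9),tcp()[0][:3,3],yaw_tool_y())
```

```text
0.13 [[318.0, 268.0], [318.0, 223.0], [318.0, 174.0]]
0.15 [[318.0, 276.0], [318.0, 229.0], [318.0, 176.0]]
[311 176  12  92 984]
160 0 [111, 153, 176]
180 [np.int64(311), np.int64(322)] [71, 112, 157]
200 [np.int64(311), np.int64(322)] [70, 112, 157]
240 [np.int64(312), np.int64(322)] [70, 111, 157]
265 [np.int64(313), np.int64(320)] [69, 108, 151]
[592.2  95.9] [ 0.40240681 -0.28824362  0.30829906] -4.171701275919402
```

```bash
cat >> plan.py <<'E'
def edge(exp,z=.1193,name="x"): # lit top edge nearest the expected point -> end points and centre
    im,K,M,_=cam("wrist"); cv2.imwrite(f"pics/m_{name}.png",im[:,:,::-1])
    h=cv2.cvtColor(im,cv2.COLOR_RGB2HSV); m=cv2.inRange(h,(4,100,115),(18,255,255))
    m=cv2.morphologyEx(m,cv2.MORPH_OPEN,np.ones((3,3)))
    for c in cv2.findContours(m,0,1)[0]:
        if cv2.contourArea(c)<150: continue
        r=cv2.minAreaRect(onz(K,M,c[:,0],z)[:,:2].astype(np.float32))
        if np.hypot(*(np.array(r[0])-exp))<.06: print("edge",np.round(r[0],4),np.round(r[1],4),round(r[2],1), "off",(np.array(r[0])-exp).round(4),c[:,0].min(0),c[:,0].max(0))
E
python3 -m inch '[[0,0,0,-5.5],[0,0,0,-5.5],[0.03,0.01,0,0],[0.05,0.01,0,0],[0.05,0.01,0,0],[0.05,0.01,0,0],[0.05,0.01,0,0],[0.05,0.01,0,0],[0.05,0.01,0,0],[0.05,0.01,0,0],[0.05,0.01,0,0],[0.05,0,0,0]]' 0.045 20; python3 -m inch '[[0.05,0.006,0.01,0],[0.05,0,0.04,0],[0.012,0,0.04,0],[0,0,0.04,0],[0,0,0,0],[0,0,0,0],[0,0,0,0]]'
python3 - <<'E'
from plan import *
b=B["BL"]; print(tcp()[0][:3,3],yaw_tool_y(),delta((b[0]+.004,b[1]),6.9))
edge(b,name="bl")
E
```

```text
t: 21.6
eef_pos: [0.4344, 0.1919, 0.3075]
tool_rot: [0.0, 0.664, 0.748, -0.002]
contact_force: [1.4, -0.1, -0.2]
gripper_width: 0.525
grasp_force: 0.0
t: 22.3
eef_pos: [0.4299, 0.2901, 0.1897]
tool_rot: [0.0, 0.664, 0.747, 0.001]
contact_force: [-0.1, -0.4, 0.0]
gripper_width: 0.527
grasp_force: 0.0
[0.42988061 0.29005245 0.18974088] 6.740939520204183 [21.4 -0.8]
edge [0.4217 0.3118] [0.0081 0.0873] 6.5 off [-0.0008  0.0006] [302 161] [316 300]
```

```bash
python3 -m inch '[[0.0215,-0.001,0,0],[0,0,0.03,0],[0,0,0.03,0],[0,0,0.0145,0],[0,0,0,0],[0,0,0,0]]' 0.045 20;python3 -m inch '[[0,0,0,0],[0,0,0,0],[0,0,0,0],[0,0,0,0],[0,0,0,0]]' 0 20;python3 -m inch '[[0,-0.002,-0.0046,0],[0,-0.004,-0.0092,0],[0,-0.0058,-0.0138,0],[0,-0.0058,-0.0138,0],[0,-0.0058,-0.0138,0],[0,-0.0058,-0.0138,0],[0,0,0,0],[0,0,-0.02,0],[0,0,-0.04,0],[0,0,-0.03,0],[0,0,0,5.5],[0,0,0,5.5]]' 0 30
python3 -c "
from plan import *
print(delta(slot(2),-4.1),yaw_tool_y(),tcp()[0][:3,3])"
```

```text
t: 22.95
eef_pos: [0.4261, 0.3117, 0.115]
tool_rot: [0.0, 0.664, 0.748, 0.001]
contact_force: [0.8, -0.2, -0.0]
gripper_width: 0.527
grasp_force: 0.0
t: 23.45
eef_pos: [0.4263, 0.3121, 0.1152]
tool_rot: [0.0, 0.664, 0.748, 0.002]
contact_force: [-1.0, -0.3, 6.3]
gripper_width: 0.189
grasp_force: 18.5
t: 24.65
eef_pos: [0.396, 0.3082, 0.2732]
tool_rot: [-0.0, 0.734, 0.68, 0.0]
contact_force: [-0.8, 0.3, -1.4]
gripper_width: 0.104
grasp_force: 34.0
[-593.8   83.6] -4.366602764524839 [0.39603338 0.30821366 0.27322073]
```

```bash
python3 -m inch '[[-0.02,0.03,0,0],[-0.04,0.03,0,0],[-0.05,0.024,0,0],[-0.05,0,0,0],[-0.05,0,0,0],[-0.05,0,0,0],[-0.05,0,0,0],[-0.05,0,0,0],[-0.05,0,0,0],[-0.05,0,0,0],[-0.05,0,0,0],[-0.05,0,0,0]]';python3 -m inch '[[-0.034,0,0,0],[0,0,0,0],[0,0,0,0],[0,0,0,0]]'
python3 -c "
from plan import *
print(delta(slot(2),-4.1),yaw_tool_y(),tcp()[0][:3,3])"
```

```text
t: 25.85
eef_pos: [0.4365, -0.2528, 0.2723]
tool_rot: [-0.001, 0.732, 0.681, 0.0]
contact_force: [1.2, 0.7, -0.4]
gripper_width: 0.103
grasp_force: 34.0
t: 26.25
eef_pos: [0.4349, -0.2839, 0.2721]
tool_rot: [-0.001, 0.732, 0.682, 0.0]
contact_force: [-0.4, 0.3, -0.6]
gripper_width: 0.103
grasp_force: 34.0
[-5.9  2.5] -4.072097256865372 [ 0.43487807 -0.28389603  0.27211931]
```

```bash
python3 -m inch '[[-0.006,0.0025,0.02,0],[0,0,0.04,0],[0,0,0.03,0],[0,0,0.006,0],[0,0,0,0],[0,0,0.01,0],[0,0,0.01,0],[0,0,0.01,0],[0,0,0.006,0],[0,0,0.004,0],[0,0,0.002,0],[0,0,0,0]]'; python3 -c "
from plan import *
print(delta(slot(2),-4.1),tcp()[0][:3,3],tcp()[1]['contact_force'])"
```

```text
t: 27.45
eef_pos: [0.4367, -0.2917, 0.1346]
tool_rot: [-0.0, 0.732, 0.681, -0.0]
contact_force: [0.4, -0.4, -0.9]
gripper_width: 0.106
grasp_force: 34.0
[1.7 0.2] [ 0.43668243 -0.29170016  0.13456754] [ 0.38692939 -0.38864825 -0.90093252]
```

```bash
python3 -m inch '[[0,0,0.0015,0],[0,0,0,0],[0,0,0,0]]'; python3 -m inch '[[0,0,0,0],[0,0,0,0],[0,0,0,0],[0,0,-0.01,0],[0,0,-0.03,0],[0,0,-0.04,0],[0,0,-0.05,0],[0,0,-0.05,0],[0,0,0,0],[0,0,0,0]]' 0.018
python3 - <<'E'
from plan import *
T,o=tcp();print(T[:3,3],yaw_tool_y(),o["gripper_width"])
for k in (1,2): edge(slot(k),.130,"s2")
b=B["FM"];print(delta((b[0]+.004,b[1]),6.9))
E
```

```text
t: 27.75
eef_pos: [0.4369, -0.2916, 0.1334]
tool_rot: [0.0, 0.732, 0.681, 0.0]
contact_force: [-0.1, -0.3, -0.3]
gripper_width: 0.104
grasp_force: 34.0
t: 28.75
eef_pos: [0.4372, -0.2919, 0.3148]
tool_rot: [0.001, 0.732, 0.681, 0.001]
contact_force: [-0.2, 0.2, -0.4]
gripper_width: 0.209
grasp_force: 0.0
[ 0.43722635 -0.29194853  0.31480538] -4.166093578167001 0.209405924154294
edge [ 0.4042 -0.289 ] [0.0862 0.0098] 85.8 off [ 0.0011 -0.0014] [277 176] [289 265]
edge [ 0.4357 -0.2904] [0.0861 0.0097] 86.3 off [ 0.0326 -0.0028] [311 175] [322 264]
edge [ 0.4028 -0.2894] [0.087  0.0098] 85.8 off [-0.0342  0.0006] [277 177] [289 267]
edge [ 0.4344 -0.2907] [0.0869 0.0098] 86.8 off [-0.0026 -0.0008] [311 176] [322 266]
[495.1 120.4]
```

```bash
python3 -m inch '[[0,0,0,-5.5],[0,0,0,-5.5],[0.03,0.02,0,0],[0.05,0.02,0,0],[0.05,0.02,0,0],[0.05,0.02,0,0],[0.05,0.02,0,0],[0.05,0.02,0,0],[0.05,0,0,0],[0.05,0,0,0],[0.05,0,0,0],[0.05,0,0,0]]' 0.045 20; python3 -m inch '[[0,0,0.03,0],[0,0,0.04,0],[0,0,0.04,0],[0,0,0.01,0],[0,0,0,0],[0,0,0,0],[0,0,0,0]]'
python3 - <<'E'
from plan import *
b=B["FM"]; print(tcp()[0][:3,3],yaw_tool_y(),delta((b[0]+.004,b[1]),6.9))
edge(b,name="fm")
E
```

```text
t: 30.05
eef_pos: [0.4925, 0.1821, 0.3119]
tool_rot: [-0.0, 0.664, 0.748, -0.001]
contact_force: [0.5, 0.1, 0.6]
gripper_width: 0.528
grasp_force: 0.0
t: 30.75
eef_pos: [0.4951, 0.1809, 0.1949]
tool_rot: [0.0, 0.664, 0.748, 0.001]
contact_force: [0.4, 0.5, -0.1]
gripper_width: 0.529
grasp_force: 0.0
[0.49512335 0.18090523 0.1949386 ] 6.802582734887038 [33.6  5.3]
edge [0.4924 0.2159] [0.0083 0.0803] 6.4 off [0.0001 0.001 ] [314 144] [328 274]
```

```bash
python3 -m inch '[[0.034,0.005,0,0],[0,0,0.03,0],[0,0,0.03,0],[0,0,0.0197,0],[0,0,0,0],[0,0,0,0]]' 0.045 20;python3 -m inch '[[0,0,0,0],[0,0,0,0],[0,0,0,0],[0,0,0,0],[0,0,0,0]]' 0 20;python3 -m inch '[[0,-0.002,-0.0046,0],[0,-0.004,-0.0092,0],[0,-0.0058,-0.0138,0],[0,-0.0058,-0.0138,0],[0,-0.0058,-0.0138,0],[0,-0.0058,-0.0138,0],[0,0,0,0],[0,0,-0.02,0],[0,0,-0.04,0],[0,0,-0.03,0],[0,0,0,5.5],[0,0,0,5.5]]' 0 30
python3 -c "
from plan import *
print(delta(slot(3),-4.1),yaw_tool_y(),tcp()[0][:3,3])
edge(tcp()[0][:2,3],tcp()[0][2,3]-.002,'fm2')"
```

```text
t: 31.4
eef_pos: [0.4956, 0.2152, 0.1147]
tool_rot: [0.0, 0.664, 0.748, 0.001]
contact_force: [0.5, -0.7, -0.1]
gripper_width: 0.523
grasp_force: 0.0
t: 31.9
eef_pos: [0.4963, 0.2155, 0.1152]
tool_rot: [0.0, 0.664, 0.748, 0.002]
contact_force: [-1.5, 0.8, 6.8]
gripper_width: 0.191
grasp_force: 18.4
t: 33.1
eef_pos: [0.4659, 0.2117, 0.273]
tool_rot: [-0.0, 0.734, 0.68, 0.001]
contact_force: [-0.9, -0.4, -0.7]
gripper_width: 0.108
grasp_force: 35.9
[-502.5   41. ] -4.374958912645593 [0.46591674 0.2117315  0.27303346]
edge [0.4648 0.1905] [0.0182 0.0087] 85.0 off [-0.0011 -0.0212] [310 354] [329 387]
edge [0.4684 0.2386] [0.0281 0.009 ] 86.1 off [0.0025 0.0268] [308 241] [330 304]
```

```bash
python3 -m inch '[[-0.03,0.021,0,0],[-0.04,0.021,0,0],[-0.05,0,0,0],[-0.05,0,0,0],[-0.05,0,0,0],[-0.05,0,0,0],[-0.05,0,0,0],[-0.05,0,0,0],[-0.05,0,0,0],[-0.05,0,0,0],[-0.036,0,0,0],[0,0,0,0]]';python3 -m inch '[[0,0,0,0],[0,0,0,0],[0,0,0,0]]'
python3 -c "
from plan import *
print(delta(slot(3),-4.1),yaw_tool_y(),tcp()[0][:3,3])"
```

```text
t: 34.35
eef_pos: [0.4682, -0.3022, 0.2724]
tool_rot: [0.001, 0.735, 0.678, -0.002]
contact_force: [0.1, -0.1, -0.8]
gripper_width: 0.106
grasp_force: 35.9
t: 34.65
eef_pos: [0.4714, -0.2944, 0.2722]
tool_rot: [-0.001, 0.731, 0.682, 0.0]
contact_force: [0.6, -0.2, -0.3]
gripper_width: 0.108
grasp_force: 35.9
[ 2.  -0.7] -3.9888098123601483 [ 0.47144621 -0.29444668  0.27215051]
```

```bash
python3 -m inch '[[0.001,-0.0007,0.02,0],[0,0,0.04,0],[0,0,0.03,0],[0,0,0.006,0],[0,0,0,0],[0,0,0.01,0],[0,0,0.01,0],[0,0,0.01,0],[0,0,0.006,0],[0,0,0.004,0],[0,0,0.003,0],[0,0,0,0]]'; python3 -m inch '[[0,0,0,0],[0,0,0,0]]';  python3 -m inch '[[0,0,0,0],[0,0,0,0],[0,0,0,0],[0,0,-0.01,0],[0,0,-0.03,0],[0,0,-0.04,0],[0,0,-0.05,0],[0,0,-0.05,0],[0,0,0,0],[0,0,0,0]]' 0.018
python3 - <<'E'
from plan import *
T,o=tcp();print(T[:3,3],yaw_tool_y(),o["gripper_width"])
edge(slot(2),.130,"s3")
b=B["BM"];print(delta((b[0]+.004,b[1]),6.9))
E
```

```text
t: 35.85
eef_pos: [0.4702, -0.2951, 0.1333]
tool_rot: [-0.0, 0.732, 0.681, -0.0]
contact_force: [-0.2, -0.5, -0.7]
gripper_width: 0.103
grasp_force: 35.9
t: 36.05
eef_pos: [0.4704, -0.2953, 0.1338]
tool_rot: [0.0, 0.732, 0.681, 0.0]
contact_force: [0.5, -0.3, -1.5]
gripper_width: 0.105
grasp_force: 35.9
t: 37.05
eef_pos: [0.4707, -0.2955, 0.3152]
tool_rot: [0.001, 0.732, 0.681, 0.001]
contact_force: [-0.3, 0.5, -0.8]
gripper_width: 0.206
grasp_force: 0.0
[ 0.47069483 -0.29547605  0.31520599] -4.171925244522479 0.20629220309044186
edge [ 0.47   -0.2971] [0.0867 0.0095] 85.9 off [ 0.0331 -0.0071] [313 178] [323 267]
edge [ 0.4037 -0.2892] [0.0861 0.0097] 85.8 off [-0.0333  0.0008] [240 175] [254 264]
edge [ 0.4353 -0.2901] [0.0868 0.01  ] 85.9 off [-0.0017 -0.0001] [274 173] [287 263]
[604.1  88.9]
```

```bash
python3 -m inch '[[0,0,0,-5.5],[0,0,0,-5.5],[0.03,0.02,0,0],[0.05,0.02,0,0],[0.05,0.02,0,0],[0.05,0.02,0,0],[0.05,0.009,0,0],[0.05,0,0,0],[0.05,0,0,0],[0.05,0,0,0],[0.05,0,0,0],[0.05,0,0,0]]' 0.045 20; python3 -m inch '[[0.05,0,0.03,0],[0.05,0,0.04,0],[0,0,0.04,0],[0,0,0.01,0],[0,0,0,0],[0,0,0,0],[0,0,0,0]]'
python3 - <<'E'
from plan import *
b=B["BM"]; print(tcp()[0][:3,3],yaw_tool_y(),delta((b[0]+.004,b[1]),6.9))
edge(b,name="bm")
E
```

```text
t: 38.3
eef_pos: [0.497, 0.1817, 0.3123]
tool_rot: [-0.0, 0.664, 0.748, -0.001]
contact_force: [0.5, 0.4, -0.5]
gripper_width: 0.53
grasp_force: 0.0
t: 39.0
eef_pos: [0.4902, 0.2608, 0.2084]
tool_rot: [0.0, 0.665, 0.747, 0.001]
contact_force: [-0.6, 0.7, -0.6]
gripper_width: 0.528
grasp_force: 0.0
[0.49019469 0.26078184 0.20840761] 6.708091229123562 [54.8  2.2]
edge [0.5406 0.3204] [0.0101 0.0866] 6.3 off [0.0588 0.0049] [397 105] [423 245]
edge [0.4814 0.3152] [0.009  0.0885] 6.5 off [-0.0004 -0.0003] [307 100] [322 244]
```

```bash
python3 -m inch '[[0.025,0.001,0,0],[0.03,0.001,0,0],[0,0,0.035,0],[0,0,0.035,0],[0,0,0.0232,0],[0,0,0,0],[0,0,0,0]]' 0.045 20;python3 -m inch '[[0,0,0,0],[0,0,0,0],[0,0,0,0],[0,0,0,0],[0,0,0,0]]' 0 20;python3 -m inch '[[0,-0.002,-0.0046,0],[0,-0.004,-0.0092,0],[0,-0.0058,-0.0138,0],[0,-0.0058,-0.0138,0],[0,-0.0058,-0.0138,0],[0,-0.0058,-0.0138,0],[0,0,0,0],[0,0,-0.02,0],[0,0,-0.04,0],[0,0,-0.03,0],[0,0,0,5.5],[0,0,0,5.5]]' 0 30
python3 -c "
from plan import *
print(delta(slot(4),-4.1),yaw_tool_y(),tcp()[0][:3,3])
edge(tcp()[0][:2,3],tcp()[0][2,3]-.002,'bm2')"
```

```text
t: 39.75
eef_pos: [0.4851, 0.3163, 0.1147]
tool_rot: [0.0, 0.664, 0.748, 0.001]
contact_force: [-0.1, 0.6, 0.6]
gripper_width: 0.525
grasp_force: 0.0
t: 40.25
eef_pos: [0.4857, 0.3169, 0.1154]
tool_rot: [0.0, 0.664, 0.748, 0.002]
contact_force: [-0.5, -0.7, 7.5]
gripper_width: 0.19
grasp_force: 18.5
t: 41.45
eef_pos: [0.4551, 0.313, 0.2729]
tool_rot: [-0.0, 0.734, 0.68, 0.0]
contact_force: [-0.3, -0.3, -1.0]
gripper_width: 0.103
grasp_force: 36.0
[-602.7  131. ] -4.364830636665172 [0.45509634 0.31297792 0.27290919]
edge [0.4535 0.2853] [0.0333 0.0089] 85.0 off [-0.0016 -0.0277] [310 352] [329 411]
edge [0.4998 0.3459] [0.0044 0.0115] 1.4 off [0.0447 0.033 ] [417 239] [428 265]
edge [0.4577 0.3401] [0.0325 0.0085] 85.0 off [0.0026 0.0271] [309 235] [330 308]
```

```bash
python3 -m inch '[[-0.03,0.03,0,0],[-0.04,0.03,0,0],[-0.05,0.03,0,0],[-0.05,0.03,0,0],[-0.05,0.012,0,0],[-0.05,0,0,0],[-0.05,0,0,0],[-0.05,0,0,0],[-0.05,0,0,0],[-0.05,0,0,0],[-0.05,0,0,0],[-0.05,0,0,0]]';python3 -m inch '[[-0.036,0,0,0],[0,0,0,0],[0,0,0,0],[0,0,0,0]]'
python3 -c "
from plan import *
print(delta(slot(4),-4.1),yaw_tool_y(),tcp()[0][:3,3])"
```

```text
t: 42.7
eef_pos: [0.537, -0.2504, 0.2716]
tool_rot: [-0.001, 0.731, 0.682, -0.0]
contact_force: [0.2, 1.2, -0.9]
gripper_width: 0.108
grasp_force: 36.0
t: 43.1
eef_pos: [0.5354, -0.2833, 0.2716]
tool_rot: [-0.001, 0.731, 0.682, 0.0]
contact_force: [-0.4, 1.8, -0.2]
gripper_width: 0.106
grasp_force: 36.0
[-13.7   8.3] -4.021701549501727 [ 0.53537291 -0.28327577  0.27158379]
```

```bash
python3 -m inch '[[-0.0135,0.008,0,0],[0,0,0.02,0],[0,0,0.03,0],[0,0,0,0],[0,0,0,0]]'
python3 -c "
from plan import *
print(delta(slot(4),-4.1),yaw_tool_y(),tcp()[0][:3,3])"
```

```text
t: 43.6
eef_pos: [0.5425, -0.2975, 0.2224]
tool_rot: [-0.001, 0.732, 0.682, -0.0]
contact_force: [0.1, -1.1, 0.7]
gripper_width: 0.107
grasp_force: 35.9
[-0.   0.2] -4.039034175912671 [ 0.54246526 -0.2975347   0.2223596 ]
```

```bash
python3 -m inch '[[0,0,0.03,0],[0,0,0.016,0],[0,0,0,0],[0,0,0.01,0],[0,0,0.01,0],[0,0,0.01,0],[0,0,0.006,0],[0,0,0.004,0],[0,0,0.003,0],[0,0,0,0],[0,0,0,0],[0,0,0,0]]';  python3 -m inch '[[0,0,0,0],[0,0,0,0],[0,0,0,0],[0,0,-0.01,0],[0,0,-0.03,0],[0,0,-0.04,0],[0,0,-0.05,0],[0,0,-0.05,0],[0,0,0,0],[0,0,0,0]]' 0.018
python3 - <<'E'
from plan import *
T,o=tcp();print(T[:3,3],yaw_tool_y(),o["gripper_width"])
edge(slot(4),.130,"s4")
b=B["FR"];print(delta((b[0]+.004,b[1]),6.9))
E
```

```text
t: 44.8
eef_pos: [0.5423, -0.2992, 0.1337]
tool_rot: [0.0, 0.732, 0.681, 0.0]
contact_force: [-0.1, -0.0, -0.8]
gripper_width: 0.107
grasp_force: 36.0
t: 45.8
eef_pos: [0.5425, -0.2995, 0.3152]
tool_rot: [0.001, 0.732, 0.681, 0.001]
contact_force: [-0.4, 0.7, -0.7]
gripper_width: 0.211
grasp_force: 0.0
[ 0.54247525 -0.29945726  0.31519037] -4.1787364809964425 0.2108207286762115
edge [ 0.542  -0.2987] [0.0872 0.0096] 85.9 off [-0.0007 -0.0011] [313 175] [323 265]
[515.9  75.4]
```

Four are in. Next is FR into slot 5.

```bash
python3 -m inch '[[0,0,0,-5.5],[0,0,0,-5.5],[0.03,0.02,0,0],[0.05,0.02,0,0],[0.05,0.02,0,0],[0.05,0.015,0,0],[0.05,0,0,0],[0.05,0,0,0],[0.05,0,0,0],[0.05,0,0,0],[0.05,0,0,0],[0.05,0,0,0]]' 0.045 20; python3 -m inch '[[0,0,0.03,0],[0,0,0.04,0],[0,0,0.04,0],[0,0,0.01,0],[0,0,0,0],[0,0,0,0],[0,0,0,0]]'
python3 - <<'E'
from plan import *
b=B["FR"]; print(tcp()[0][:3,3],yaw_tool_y(),delta((b[0]+.004,b[1]),6.9))
edge(b,name="fr")
E
```

```text
t: 47.05
eef_pos: [0.5555, 0.1787, 0.3118]
tool_rot: [-0.001, 0.664, 0.748, -0.001]
contact_force: [1.5, 0.4, -0.5]
gripper_width: 0.525
grasp_force: 0.0
t: 47.75
eef_pos: [0.5584, 0.177, 0.1952]
tool_rot: [0.001, 0.664, 0.748, 0.001]
contact_force: [0.1, -0.3, -0.3]
gripper_width: 0.53
grasp_force: 0.0
[0.55841129 0.17699272 0.1952486 ] 6.804075041695076 [45.6  1.9]
edge [0.5508 0.236 ] [0.0086 0.0591] 6.2 off [0.     0.0135] [310 118] [325 221]
```

```bash
python3 -m inch '[[0.025,0.0005,0,0],[0.0205,0,0,0],[0,0,0.03,0],[0,0,0.03,0],[0,0,0.02,0],[0,0,0,0],[0,0,0,0]]' 0.045 20;python3 -m inch '[[0,0,0,0],[0,0,0,0],[0,0,0,0],[0,0,0,0],[0,0,0,0]]' 0 20;python3 -m inch '[[0,-0.002,-0.0046,0],[0,-0.004,-0.0092,0],[0,-0.0058,-0.0138,0],[0,-0.0058,-0.0138,0],[0,-0.0058,-0.0138,0],[0,-0.0058,-0.0138,0],[0,0,0,0],[0,0,-0.02,0],[0,0,-0.04,0],[0,0,-0.03,0],[0,0,0,5.5],[0,0,0,5.5]]' 0 30
python3 -c "
from plan import *
print(delta(slot(5),-4.1),yaw_tool_y(),tcp()[0][:3,3])
edge(tcp()[0][:2,3],tcp()[0][2,3]-.002,'fr2')"
```

```text
t: 48.5
eef_pos: [0.553, 0.2222, 0.1146]
tool_rot: [0.0, 0.664, 0.748, 0.001]
contact_force: [0.3, 0.3, 0.5]
gripper_width: 0.528
grasp_force: 0.0
t: 49.0
eef_pos: [0.5541, 0.2226, 0.1151]
tool_rot: [0.001, 0.664, 0.748, 0.002]
contact_force: [1.4, -1.0, 7.5]
gripper_width: 0.189
grasp_force: 19.3
t: 50.2
eef_pos: [0.5228, 0.2188, 0.2728]
tool_rot: [-0.001, 0.734, 0.68, 0.0]
contact_force: [0.0, -0.2, -1.8]
gripper_width: 0.106
grasp_force: 31.1
[-513.6   90.8] -4.362613385345811 [0.52276742 0.2188093  0.27277417]
edge [0.5254 0.2466] [0.032  0.0092] 85.1 off [0.0026 0.0278] [308 234] [331 306]
```

```bash
python3 -m inch '[[-0.03,0.03,0,0],[-0.04,0.03,0,0],[-0.05,0.025,0,0],[-0.05,0.009,0,0],[-0.05,0,0,0],[-0.05,0,0,0],[-0.05,0,0,0],[-0.05,0,0,0],[-0.05,0,0,0],[-0.05,0,0,0],[-0.046,0,0,0],[0,0,0,0]]';python3 -m inch '[[0,0,0,0],[0,0,0,0],[0,0,0,0]]'
python3 -c "
from plan import *
print(delta(slot(5),-4.1),yaw_tool_y(),tcp()[0][:3,3])"
```

```text
t: 51.45
eef_pos: [0.5729, -0.3048, 0.2721]
tool_rot: [0.001, 0.736, 0.677, -0.002]
contact_force: [-0.7, -0.4, -0.6]
gripper_width: 0.103
grasp_force: 31.1
t: 51.75
eef_pos: [0.5777, -0.2944, 0.2718]
tool_rot: [-0.001, 0.731, 0.682, 0.0]
contact_force: [-0.2, 0.4, -1.6]
gripper_width: 0.108
grasp_force: 31.0
[-5.7 -0.7] -3.975919139468615 [ 0.57771983 -0.29439002  0.27180565]
```

```bash
python3 -m inch '[[-0.0055,-0.0007,0.02,0.1],[0,0,0.03,0],[0,0,0.03,0],[0,0,0.016,0],[0,0,0,0],[0,0,0.01,0],[0,0,0.01,0],[0,0,0.01,0],[0,0,0.006,0],[0,0,0.004,0],[0,0,0.002,0],[0,0,0,0]]';  python3 -m inch '[[0,0,0,0],[0,0,0,0]]'; python3 -c "
from plan import *
print(delta(slot(5),-4.1))"; python3 -m inch '[[0,0,0,0],[0,0,0,0],[0,0,0,0],[0,0,-0.01,0],[0,0,-0.03,0],[0,0,-0.04,0],[0,0,-0.05,0],[0,0,-0.05,0],[0,0,0,0],[0,0,0,0]]' 0.018
python3 - <<'E'
from plan import *
T,o=tcp();print(T[:3,3],yaw_tool_y(),o["gripper_width"])
edge(slot(5),.130,"s5")
b=B["BR"];print(delta((b[0]+.004,b[1]),6.9))
E
```

```text
t: 52.95
eef_pos: [0.576, -0.302, 0.1342]
tool_rot: [-0.0, 0.733, 0.68, -0.0]
contact_force: [-0.3, -1.0, -1.0]
gripper_width: 0.106
grasp_force: 31.0
t: 53.15
eef_pos: [0.5762, -0.3021, 0.1347]
tool_rot: [0.0, 0.733, 0.68, 0.0]
contact_force: [0.0, -0.7, -0.8]
gripper_width: 0.106
grasp_force: 31.0
[2.2 0.3]
t: 54.15
eef_pos: [0.5764, -0.3025, 0.3163]
tool_rot: [0.001, 0.733, 0.68, 0.001]
contact_force: [-0.8, -0.1, -0.9]
gripper_width: 0.21
grasp_force: 0.0
[ 0.57636911 -0.30252293  0.31634454] -4.283402478939247 0.21038942140196235
edge [ 0.5764 -0.3016] [0.0865 0.0105] 85.9 off [-0.0002 -0.0016] [313 175] [324 264]
edge [ 0.5422 -0.299 ] [0.0864 0.0102] 85.6 off [-0.0344  0.001 ] [275 175] [288 264]
[620.9  43.7]
```

Now the last one, BR into slot 6.

```bash
python3 -m inch '[[0,0,0,-5.5],[0,0,0,-5.5],[0.03,0.02,0,0],[0.05,0.02,0,0],[0.05,0.004,0,0],[0.05,0,0,0],[0.05,0,0,0],[0.05,0,0,0],[0.05,0,0,0],[0.05,0,0,0],[0.05,0,0,0],[0.05,0,0,0]]' 0.045 20; python3 -m inch '[[0.05,0,0.03,0],[0.05,0,0.04,0],[0,0,0.04,0],[0,0,0.01,0],[0,0,0,0],[0,0,0,0],[0,0,0,0]]'
python3 - <<'E'
from plan import *
b=B["BR"]; print(tcp()[0][:3,3],yaw_tool_y(),delta((b[0]+.004,b[1]),6.9))
edge(b,name="br")
E
```

```text
t: 55.4
eef_pos: [0.5608, 0.1779, 0.3128]
tool_rot: [-0.001, 0.664, 0.747, -0.001]
contact_force: [0.4, 0.5, -0.2]
gripper_width: 0.527
grasp_force: 0.0
t: 56.1
eef_pos: [0.5543, 0.2564, 0.2094]
tool_rot: [0.0, 0.665, 0.747, 0.001]
contact_force: [0.1, 0.5, 0.2]
gripper_width: 0.527
grasp_force: 0.0
[0.55433824 0.25641844 0.20942367] 6.59942063172419 [64.2 -2. ]
edge [0.5411 0.32  ] [0.0088 0.0876] 6.3 off [0.0005 0.0001] [301  83] [316 229]
```

```bash
python3 -m inch '[[0.03,-0.001,0,-0.2],[0.034,-0.001,0,0],[0,0,0.035,0],[0,0,0.035,0],[0,0,0.0242,0],[0,0,0,0],[0,0,0,0]]' 0.045 20;python3 -m inch '[[0,0,0,0],[0,0,0,0],[0,0,0,0],[0,0,0,0],[0,0,0,0]]' 0 20;python3 -m inch '[[0,-0.002,-0.0046,0],[0,-0.004,-0.0092,0],[0,-0.0058,-0.0138,0],[0,-0.0058,-0.0138,0],[0,-0.0058,-0.0138,0],[0,-0.0058,-0.0138,0],[0,0,0,0],[0,0,-0.02,0],[0,0,-0.04,0],[0,0,-0.03,0],[0,0,0,5.5],[0,0,0,5.5]]' 0 30
python3 -c "
from plan import *
print(delta(slot(6),-4.1),yaw_tool_y(),tcp()[0][:3,3])
edge(tcp()[0][:2,3],tcp()[0][2,3]-.002,'br2')"
```

```text
t: 56.85
eef_pos: [0.5442, 0.3206, 0.1145]
tool_rot: [0.0, 0.663, 0.748, 0.001]
contact_force: [-0.5, 0.1, 0.8]
gripper_width: 0.527
grasp_force: 0.0
t: 57.35
eef_pos: [0.545, 0.3212, 0.1154]
tool_rot: [0.001, 0.663, 0.748, 0.002]
contact_force: [-0.3, -0.4, 7.0]
gripper_width: 0.191
grasp_force: 18.5
t: 58.55
eef_pos: [0.5141, 0.3173, 0.2728]
tool_rot: [-0.0, 0.733, 0.68, 0.0]
contact_force: [-0.4, 0.5, -0.6]
gripper_width: 0.105
grasp_force: 35.8
[-611.2  140.5] -4.2754171125070375 [0.51413403 0.31725549 0.27276466]
edge [0.5128 0.2951] [0.021  0.0092] 85.1 off [-0.0013 -0.0221] [309 353] [329 391]
edge [0.5169 0.3452] [0.0324 0.0088] 85.1 off [0.0028 0.028 ] [309 233] [331 306]
```

```bash
python3 -m inch '[[-0.03,0.03,0,0],[-0.04,0.03,0,0],[-0.05,0.03,0,0],[-0.05,0.03,0,0],[-0.05,0.025,0,0],[-0.05,0,0,0],[-0.05,0,0,0],[-0.05,0,0,0],[-0.05,0,0,0],[-0.05,0,0,0],[-0.05,0,0,0],[-0.05,0,0,0]]';python3 -m inch '[[-0.05,0,0,0],[0,0,0,0],[0,0,0,0],[0,0,0,0]]'
python3 -c "
from plan import *
print(delta(slot(6),-4.1),yaw_tool_y(),tcp()[0][:3,3])"
```

```text
t: 59.8
eef_pos: [0.6079, -0.2428, 0.2713]
tool_rot: [-0.001, 0.731, 0.682, -0.0]
contact_force: [1.5, 0.5, -0.5]
gripper_width: 0.11
grasp_force: 35.8
t: 60.2
eef_pos: [0.6055, -0.2896, 0.2713]
tool_rot: [-0.001, 0.731, 0.682, 0.0]
contact_force: [0.7, -0.0, -0.6]
gripper_width: 0.102
grasp_force: 35.8
[-12.5   6. ] -3.9254783276327876 [ 0.6054539  -0.28957591  0.27126557]
```

```bash
python3 -m inch '[[-0.0125,0.006,0,0.1],[0,0,0.02,0],[0,0,0.03,0],[0,0,0,0],[0,0,0,0]]'
python3 -c "
from plan import *
print(delta(slot(6),-4.1),yaw_tool_y(),tcp()[0][:3,3])"
```

```text
t: 60.7
eef_pos: [0.6106, -0.3035, 0.2222]
tool_rot: [-0.0, 0.732, 0.681, -0.0]
contact_force: [0.2, 0.1, 0.3]
gripper_width: 0.104
grasp_force: 35.8
[ 1.1 -0.2] -4.079266127604166 [ 0.61064737 -0.30350745  0.2222017 ]
```

```bash
python3 -m inch '[[0,0,0.03,0],[0,0,0.016,0],[0,0,0,0],[0,0,0.01,0],[0,0,0.01,0],[0,0,0.01,0],[0,0,0.006,0],[0,0,0.004,0],[0,0,0.003,0],[0,0,0,0],[0,0,0,0],[0,0,0,0]]';  python3 -m inch '[[0,0,0,0],[0,0,0,0],[0,0,0,0],[0,0,-0.01,0],[0,0,-0.03,0],[0,0,-0.04,0],[0,-0.05,-0.05,0],[0,-0.05,-0.05,0],[0,0,0,0],[0,0,0,0]]' 0.018
python3 - <<'E'
from plan import *
T,o=tcp();print(T[:3,3],yaw_tool_y())
for k in (2,5): print(k); edge(slot(k),.130,"end%d"%k)
im=cam("wrist")[0];s=cam("scene")[0];t=cam("top")[0]
v=np.zeros((600,800,3),np.uint8); v[:300,:400]=im[60:360,120:520]; v[:300,400:]=cv2.resize(s[120:240,180:340],(400,300)); v[300:,:400]=cv2.resize(s,(400,300)); v[300:,400:]=cv2.resize(t,(400,300))
cv2.imwrite("pics/fin.png",v[:,:,::-1])
E
```

```text
t: 61.9
eef_pos: [0.6104, -0.3044, 0.1336]
tool_rot: [0.0, 0.732, 0.681, 0.0]
contact_force: [0.2, -1.1, -1.1]
gripper_width: 0.104
grasp_force: 35.8
t: 62.9
eef_pos: [0.5398, -0.2994, 0.2857]
tool_rot: [0.001, 0.733, 0.681, 0.001]
contact_force: [0.1, 0.5, -0.0]
gripper_width: 0.209
grasp_force: 0.0
[ 0.53976485 -0.29943103  0.28573322] -4.220701044808069
2
edge [ 0.472  -0.2972] [0.0872 0.0101] 85.8 off [ 0.035  -0.0072] [231 184] [248 281]
edge [ 0.3934 -0.2885] [0.0866 0.0082] 85.9 off [-0.0436  0.0015] [135 181] [159 278]
edge [ 0.4367 -0.2905] [0.0873 0.0097] 85.8 off [-0.0003 -0.0005] [187 179] [208 277]
5
edge [ 0.6081 -0.3262] [0.0403 0.0091] 86.4 off [ 0.0314 -0.0262] [392 235] [404 278]
edge [ 0.6129 -0.2792] [0.0099 0.0384] 0.0 off [0.0362 0.0208] [398 181] [410 226]
edge [ 0.5783 -0.3015] [0.0873 0.0109] 85.6 off [ 0.0017 -0.0015] [356 181] [371 279]
edge [ 0.542  -0.2988] [0.0873 0.0104] 86.2 off [-0.0346  0.0012] [315 181] [327 279]
```

View pics/fin.png

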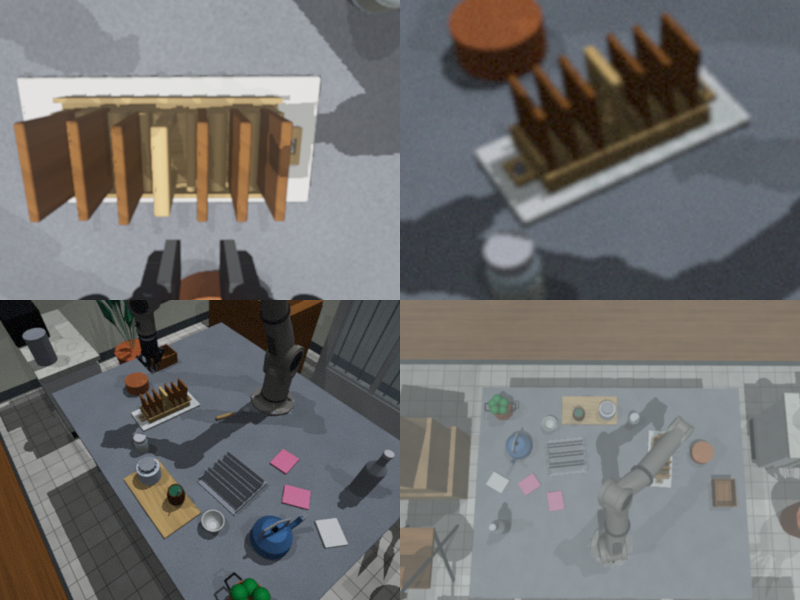

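All six boards stand in their own slots, the drainer is empty and the bystanders are unmoved. The slot 1 board reads 10 mm outward at its top (x .393 vs .403), so it leans within the slot's play. I'll look from above it and straighten it.

```bash
python3 -m inch '[[0,-0.04,0,0],[0,-0.04,0,0],[0,-0.04,0,0],[0,-0.019,0,0],[0,0,0,0],[0,0,0,0],[0,0,0,0]]' 0.026 20
python3 - <<'E'
from plan import *
T,o=tcp();print(T[:3,3],yaw_tool_y(),delta(slot(1),-4.1)); edge(slot(1),.130,"r1")
E
```

```text
t: 63.85
eef_pos: [0.4025, -0.2888, 0.2839]
tool_rot: [0.0, 0.732, 0.681, -0.0]
contact_force: [0.4, -0.1, -0.2]
gripper_width: 0.305
grasp_force: 0.0
[ 0.40251363 -0.28878758  0.28385635] -4.092963317774506 [1.3 0.5]
edge [ 0.3917 -0.2892] [0.0874 0.0093] 85.4 off [-0.0113 -0.0016] [301 182] [312 280]
edge [ 0.436  -0.2907] [0.087 0.011] 85.6 off [ 0.0329 -0.0031] [351 180] [366 278]
```

```bash
python3 -m inch '[[0,-0.0065,0.03,0],[0,0,0.04,0],[0,0,0.04,0],[0,0,0.03,0],[0,0,0.008,0],[0,0,0,0],[0,0,0,0]]' 0.026 20;python3 -m inch '[[0,0,0,0],[0,0,0,0],[0,0,0,0],[0,0.003,0,0],[0,0.003,0,0],[0,0.002,0,0],[0,0,0,0],[0,0,0,0]]' 0 20
python3 -c "
from plan import *
print(delta(slot(1),-4.1))"
```

```text
t: 64.6
eef_pos: [0.3956, -0.2893, 0.137]
tool_rot: [0.001, 0.732, 0.681, 0.0]
contact_force: [-0.4, -0.8, 0.5]
gripper_width: 0.305
grasp_force: 0.0
t: 65.4
eef_pos: [0.4034, -0.2897, 0.1371]
tool_rot: [0.001, 0.732, 0.681, 0.001]
contact_force: [-0.5, 0.8, 7.9]
gripper_width: 0.111
grasp_force: 20.4
[ 2.1 -0.4]
```

```bash
python3 -m inch '[[0,0,0,0],[0,0,0,0],[0,0,0,0],[0,0,-0.01,0],[0,0,-0.03,0],[0,0,-0.04,0],[0,0,-0.05,0],[0,0,-0.05,0],[0,0,0,0],[0,0,0,0],[0,0,0,0]]' 0.018
python3 - <<'E'
from plan import *
print(tcp()[0][:3,3]); edge(slot(1),.130,"r2"); edge(slot(3),.130,"r3")
E
```

```text
t: 66.5
eef_pos: [0.402, -0.2886, 0.3153]
tool_rot: [-0.001, 0.732, 0.681, -0.0]
contact_force: [-0.2, 0.1, 0.2]
gripper_width: 0.212
grasp_force: 0.0
[ 0.40195383 -0.28859385  0.3152651 ]
edge [ 0.4048 -0.2898] [0.0876 0.0103] 86.2 off [ 0.0018 -0.0023] [317 177] [328 267]
edge [ 0.4356 -0.2906] [0.0863 0.0106] 85.8 off [ 0.0325 -0.003 ] [349 176] [362 265]
edge [ 0.4695 -0.318 ] [0.047  0.0101] 83.7 off [-0.0014 -0.0255] [386 224] [398 270]
edge [ 0.4358 -0.291 ] [0.0873 0.0107] 86.5 off [-0.0351  0.0014] [350 176] [362 266]
```

```bash
python3 -c "
from station import bot
print(bot.hand_in())"
```

```text
the job is handed in; nothing more can be done
None
```

The rack was seated on both pegs first; all six boards now stand upright in their own slots, released and clear of the robot, and the job was handed in at about 67 s with no verdict returned; the slot 1 board had tilted about 6° and I straightened it.

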